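# Load the battery charging dock and check it with a straightedge

### The job

Slide every battery pack on the bench into a bay of the charging dock, one to a bay and orange face towards the open front, until it is fully home against the back wall and the catch holds it. When all are in, check them: lay the steel straightedge flat on the dock's deck with its long working edge flush against the packs' orange faces, spanning them all, and let go of it. Then put the straightedge back flat on its blue mat, lengthwise and wholly on it, and leave the packs home and the multimeter where it lies.

Things in the scene. Friction and masses are not known exactly. Their poses are not given: they have to be found in the camera images.
- dock: Fixed grey charging dock, three bays side by side. Origin on the bench under its middle; x points from the open front to the back wall (the way packs slide in), z up. Deck 10 mm high, 232 mm wide (y), from x = -85 mm to the wall's face at x = 85 mm (wall top 62 mm high). In front of the rails (x < 16 mm) the deck is bare: a pack is set down flat there in line with its bay, then slid in along x.
- bay_1 (a point): Origin of a pack fully home in the right-hand bay (dock x 47.5, y -70, z 10 mm). Each bay lies between two T-section aluminium rails along x (dock y -105, -35, 35, 105): stems with rounded noses from x = 23 mm, 54 mm clear between, 7.5 mm high; caps above them 5 mm thick, 42 mm clear between, tops 22.5 mm above the bench. The pack's slick foot runs under the caps.
- bay_2 (a point): The same for the middle bay (dock y 0). In every bay floor at dock x = 52 mm a round sprung steel catch stands 3 mm proud. The pack presses it down (about 4 to 15 N along x); at home it rises into the notch under the pack and draws it the last 1 to 3 mm to the wall.
- bay_3 (a point): The same for the left-hand bay (dock y +70 mm). A pack's orange face, when home, stands at dock x = 10 mm
- straightedge: Loose steel straightedge: flat bar 210 mm long (y), 55 mm wide (x), 8 mm thick, with a red upright grip rib on top, 80 mm long (y), 14 mm thick (x), from 8 to 38 mm above the underside, centred at x = -18 mm, y = 0. Origin at the centre of the underside, z up. Working edge: the long edge at x = +27.5 mm, the one farther from the rib. 0.3 kg. Starts on the mat.
- mat: Fixed thin blue mat, 260 mm (x) by 95 mm (y), 3 mm thick, origin at the centre of its underside; the straightedge belongs on it, its y along the mat's x, either way round
- multimeter: Bystander: hand multimeter lying at the back left, 150 x 74 x 45 mm; leave it alone. Origin at the centre of its underside
- pack_1: Loose battery pack (may be absent): black foot 75 x 50 x 6 mm (x, y, z), grey body 75 x 36 mm on it, up to 50 mm high. Origin at the centre of the underside, z up; +x is the end with brass contacts that goes in first, -x the orange front. Notch under the foot, 4 mm lead-in ramp ahead of it. 0.18 to 0.35 kg. Starts upright on the bench, turned up to 0.35 rad from straight ahead
- pack_1_front (a point): Centre of the lower edge of pack 1's orange face (37.5 mm from the origin along the pack's -x)
- pack_2: Loose battery pack (may be absent): black foot 75 x 50 x 6 mm (x, y, z), grey body 75 x 36 mm on it, up to 50 mm high. Origin at the centre of the underside, z up; +x is the end with brass contacts that goes in first, -x the orange front. Notch under the foot, 4 mm lead-in ramp ahead of it. 0.18 to 0.35 kg. Starts upright on the bench, turned up to 0.35 rad from straight ahead
- pack_2_front (a point): Centre of the lower edge of pack 2's orange face (37.5 mm from the origin along the pack's -x)
- pack_3: Loose battery pack (may be absent): black foot 75 x 50 x 6 mm (x, y, z), grey body 75 x 36 mm on it, up to 50 mm high. Origin at the centre of the underside, z up; +x is the end with brass contacts that goes in first, -x the orange front. Notch under the foot, 4 mm lead-in ramp ahead of it. 0.18 to 0.35 kg. Starts upright on the bench, turned up to 0.35 rad from straight ahead
- pack_3_front (a point): Centre of the lower edge of pack 3's orange face (37.5 mm from the origin along the pack's -x)

How it is judged:
By the outcome, as a careful person would: the job done as asked, in the order asked, and still so for the second after the job is handed in, with the robot touching nothing.
Of pack_1, pack_2, pack_3 only 2 to 3 are there at a start; the rules pass over those that are not, and their reading is None.
At some moment in a run one of pack_1, pack_2, pack_3, straightedge may be knocked a few centimetres aside while the robot is not near it.
It also fails if it takes over 210 s, if anything falls off the work surface, if the arm or the gripper's body presses on something with over 40 N, if the wrist force passes 120 N, or if a joint passes its speed limit or range.

### The arm

A 7-joint arm with a two-finger parallel gripper is mounted at the origin on a cart in front of the work surface, level with it; the furniture and walls round the work are solid. World frame = base frame: x ahead of the robot, y to its left, z up, the work surface at z = 0. Lengths are in m, angles in rad, forces in N, time in s.
With the tool pointing down it reaches from about 0.4 to 0.85 m from the base axis. Payload 10.4 kg.
Tool frame: the origin (TCP) lies on the front face of the gripper's body, between the roots of the fingers; the fingertips stand 73 mm ahead of it and the grasp point (between the pads) lies 54 mm ahead of it; z points along the fingers, y is the line along which they close (so a half turn about z gives the same grasp; the last joint's range is limited). The gripper opens to 85 mm and grips with 20 to 120 N. Pads are 22 mm wide; open, the fingers measure 114 mm over their backs; the gripper's body (76 mm by 85 mm) begins 54 mm behind the grasp point. The pads swing forward as they close: fully open they stand 13 mm farther back than shut.
Start: joints at [-1.19, 0.332, -0.065, 1.46, 0.022, 1.35, -0.088], TCP at [0.246, 0.575, 0.304] pointing down, gripper open.
Joint ranges: [-2.6, 2.6], [-0.5, 2.12], [-1.47, 1.34], [0.16, 2.42], [-1.27, 4.41], [0.06, 2.06], [-2.6, 2.6]. Speed limits (rad/s): [2.22, 2.22, 2.79, 2.79, 3.14, 3.14, 3.14].

### API

Orientations are given as a unit quaternion [x, y, z, w].
In Python, from workcell import manip gives the robot as it stands.
- The arm moves only by the shell command python3 -m jog 'ROWS' [FORCE]. ROWS is JSON, a list of rows, each an object with "grip": the gripper command: -1 is fully open, 1 is shut, values between are in proportion; "slide": the shift along the tool's x, y, z in cm, a list of three; "yaw": the turn about the tool's z in rad. A call has 1 to 8 rows; each row shifts and turns the commanded pose from where the row before left it, along the tool's axes as they then stand; what a row does not reach is not made up. A row lasts 1/10 s, in which the tool goes at most 50 mm and 8.59 degrees, less where a joint would pass 70% of its speed; a pose out of reach is approached as far as the arm can. A call with a gripper value outside its range is refused whole. The fingers move at their own pace and stop on an object; FORCE is the grip in N (left out, the last holds). Time passes only in rows, so rows that do not move let the fingers close. It gives the time, the measured TCP pose, the force, the opening and the grip force at its end, in the units of the state.
- manip.get_obs(): the state, without advancing time (a new reading comes with each control period).
- manip.camera(name): name is "side" or "top" or "wrist"; returns the picture (480x640x3 uint8, blue, green, red); there is no depth.
- manip.calibration(name): a dict with "vfov" (degrees; the focal length in pixels is half the picture's height over the tangent of half this angle, whatever the lens; pixels are square), "cx", "cy" (the principal point, pixels), "camera_from_world" (4x4, takes a point from world to camera coordinates). Camera axes: x right, y down, z forward; pixel columns grow to the right and rows downward; lengths in m; the calibration is good to about 2 mm. The wrist camera is an equidistant fisheye: a pixel r from the principal point sees the ray r / f radians off the axis. A picture is of the moment at which its call begins: read the wrist's pose just before it. calibration takes no time and is no camera call; for the wrist camera it gives the pose at the moment of the call.
- manip.hand_in(): hands the job in; it is judged then, once.
Trained networks look in the newest picture that a camera, given by its name, has taken for a name from the list of things; names that differ only in an ending like _2 or _b are one class to them, and where a whole thing is asked for, a point or a joint stands for the part that bears it (a point fixed in the world has none). Each returns a list of dicts, best first, with "conf" (0 to 1); they miss things now and then, are a little off and sometimes report something else, mostly with a low value. They report only what shows in the picture. A call takes as long as a camera call.
- manip.masks_of(thing, camera): "region" (480x640 bool, what is visible of it) and "centre" ([column, row] in pixels, amid what is visible of it).
The state is a dict: "clock": time; "joint_pos": joint angles; "joint_velocities": joint speeds; "tau": joint torques, N m; "position": TCP position; "ee_rot": TCP orientation; "ft_force": force on the tool from outside, world axes, zero at the start; "torque": the same for the moment, N m; "grip_width": opening from 0.0 (shut) to 1.0 (fully open); "grasp_force": force on a finger pad.
Only numpy, scipy, OpenCV 4.12 (cv2) and the standard library are available. Lean on these libraries where they do the work, as an engineer would, in place of code of your own. Each camera call takes 0.05 s, during which the arm holds its last target. There are 200 camera calls.

## Working session

There is one attempt and no reset: what is moved stays moved. The work goes in short steps, Python scripts to look and compute and a shell command to move; the robot and the scene stay as the last step left them, time stands still between calls to the robot, and variables do not carry over. Pictures are saved under pics/ and viewed, at most 14 in all, crops included, and the job is handed in when it is done.

```bash
mkdir -p pics; cat > h.py <<'E'
import numpy as np, cv2
from workcell import manip
def cal(n): return manip.calibration(n)
def proj(n,P,c=None):
    c=c or cal(n); P=np.atleast_2d(P); T=np.array(c["camera_from_world"]); p=P@T[:3,:3].T+T[:3,3]
    f=240/np.tan(np.radians(c["vfov"])/2)
    if n=="wrist":
        r=np.hypot(p[:,0],p[:,1]); th=np.arctan2(r,p[:,2]); k=f*th/np.maximum(r,1e-9)
        return np.c_[c["cx"]+k*p[:,0],c["cy"]+k*p[:,1]]
    return np.c_[c["cx"]+f*p[:,0]/p[:,2],c["cy"]+f*p[:,1]/p[:,2]]
def ray(n,uv,c=None):
    c=c or cal(n); T=np.array(c["camera_from_world"]); f=240/np.tan(np.radians(c["vfov"])/2)
    d=np.array([(uv[0]-c["cx"])/f,(uv[1]-c["cy"])/f,1.])
    if n=="wrist":
        r=np.hypot(d[0],d[1]); d=np.array([np.sin(r)*d[0]/max(r,1e-9),np.sin(r)*d[1]/max(r,1e-9),np.cos(r)])
    R=T[:3,:3]; return -R.T@T[:3,3], R.T@d
def onz(n,uv,z,c=None):
    o,d=ray(n,uv,c); return (o+d*(z-o[2])/d[2])
def tri(rays):
    A=np.zeros((3,3));b=np.zeros(3)
    for o,d in rays:
        d=d/np.linalg.norm(d);M=np.eye(3)-np.outer(d,d);A+=M;b+=M@o
    return np.linalg.solve(A,b)
E
python3 - <<'E'
from h import *
o=manip.get_obs(); print({k:np.round(v,3).tolist() for k,v in o.items()})
for n in ("top","side","wrist"):
    im=manip.camera(n); cv2.imwrite(f"pics/{n}0.png",im)
    c=cal(n); print(n,c["vfov"],c["cx"],c["cy"],np.round(c["camera_from_world"],3).tolist())
    for t in ("pack_1","straightedge","mat","multimeter","dock"):
        for m in manip.masks_of(t,n)[:4]:
            u=m["centre"]; print(" ",t,round(m["conf"],2),np.round(u),m["region"].sum(),np.round(onz(n,u,0.0),3))
E
```

```text
{'clock': 0.0, 'joint_pos': [-1.19, 0.333, -0.065, 1.461, 0.022, 1.35, -0.088], 'joint_velocities': [-0.0, 0.001, 0.001, -0.001, -0.002, -0.001, -0.002], 'tau': [-0.001, -62.545, 0.049, -39.161, 0.016, 0.01, 0.0], 'position': [0.245, 0.574, 0.303], 'ee_rot': [0.201, 0.98, -0.001, -0.0], 'ft_force': [0.721, -0.423, 0.401], 'torque': [0.015, 0.048, 0.007], 'grasp_force': 0.0, 'grip_width': 0.997}
top 47.82614415681946 327.8146354969469 240.6249451362627 [[-0.019, -0.999, 0.029, 0.228], [-0.991, 0.015, -0.135, 0.527], [0.134, -0.031, -0.99, 0.811], [0.0, 0.0, 0.0, 1.0]]
  pack_1 0.79 [276. 238.] 1613 [0.541 0.302 0.   ]
  pack_1 0.58 [282. 320.] 1584 [0.409 0.293 0.   ]
  straightedge 0.62 [277. 236.] 1571 [0.545 0.3   0.   ]
  straightedge 0.57 [199. 272.] 4783 [0.488 0.425 0.   ]
  mat 0.83 [177. 284.] 4952 [0.47  0.459 0.   ]
  multimeter 0.98 [374. 158.] 4420 [0.671 0.138 0.   ]
  dock 0.93 [396. 244.] 17430 [0.527 0.106 0.   ]
side 53.045464233289565 324.3758218664245 240.42421902094435 [[-1.0, -0.016, -0.008, 0.538], [0.002, 0.362, -0.932, -0.028], [0.018, -0.932, -0.362, 1.05], [0.0, 0.0, 0.0, 1.0]]
  pack_1 0.84 [403. 278.] 1853 [0.4   0.253 0.   ]
  pack_1 0.74 [319. 277.] 1890 [0.544 0.248 0.   ]
  straightedge 0.69 [358. 324.] 4929 [0.485 0.402 0.   ]
  straightedge 0.19 [402. 273.] 1893 [0.399 0.233 0.   ]
  mat 0.93 [367. 346.] 3107 [0.474 0.457 0.   ]
  multimeter 0.62 [253. 246.] 1731 [0.68  0.105 0.   ]
  dock 0.74 [329. 241.] 4207 [0.528 0.076 0.   ]
wrist 65.70646984690485 326.1259525537463 246.2078893091555 [[0.393, 0.92, 0.002, -0.624], [0.885, -0.379, 0.272, -0.034], [0.251, -0.105, -0.962, 0.379], [0.0, 0.0, 0.0, 1.0]]
  straightedge 0.71 [275. 387.] 1800 [0.422 0.43  0.   ]
  mat 0.68 [270. 364.] 3118 [0.387 0.439 0.   ]
  dock 0.59 [138. 452.] 2201 [0.477 0.145 0.   ]
```

View pics/top0.png

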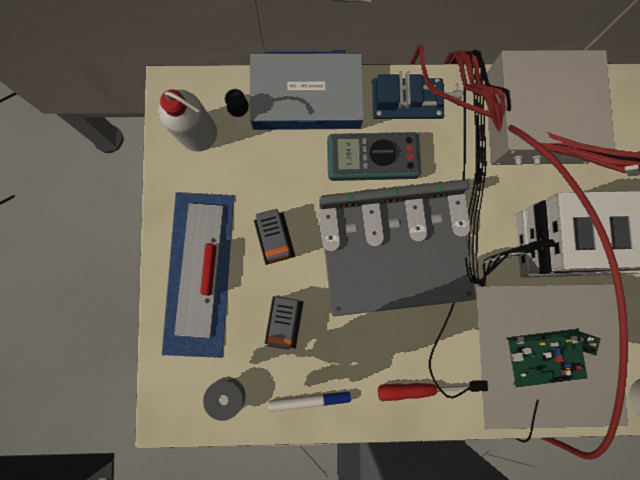

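View pics/side0.png

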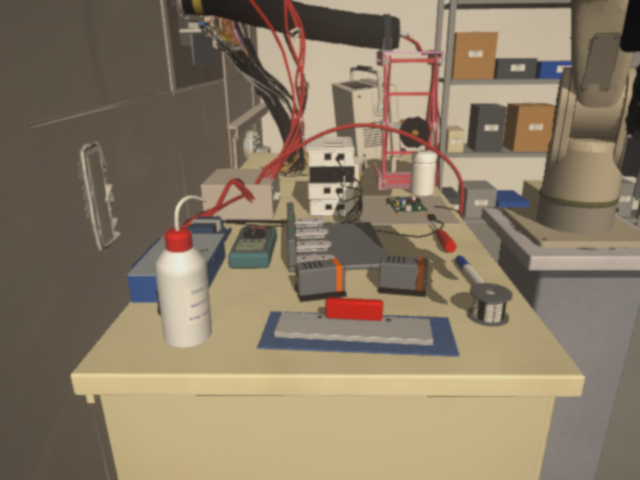

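The top view shows two packs: the far one at about (273,236), the near one at (283,322), both with orange ends pointing down towards the robot. The dock deck spans (330,313) to (474,299) at its front. The straightedge lies on the mat with its red rib at (208,270), on the right-hand side. The side view shows the same two packs at (320,277) and (403,275).

```bash
cat > fit.py <<'E'
from h import *
from scipy.optimize import minimize
def box(x0,x1,y0,y1,z0,z1): return np.array([[x,y,z] for x in(x0,x1) for y in(y0,y1) for z in(z0,z1)])/1000.
M={"pack":[box(-37.5,37.5,-25,25,0,6),box(-37.5,37.5,-18,18,6,50)],
"straightedge":[box(-27.5,27.5,-105,105,0,8),box(-25,-11,-40,40,8,38)],
"mat":[box(-130,130,-47.5,47.5,0,3)],
"dock":[box(-85,85,-116,116,0,10),box(85,97,-116,116,0,62)]}
def place(B,p):
    c,s=np.cos(p[2]),np.sin(p[2]); R=np.array([[c,-s,0],[s,c,0],[0,0,1]]); return B@R.T+[p[0],p[1],p[3]]
def draw(n,model,p,c):
    im=np.zeros((480,640),np.uint8)
    for B in M[model]:
        h=cv2.convexHull(np.round(proj(n,place(B,p),c)*16).astype(np.int32)); cv2.fillConvexPoly(im,h,255,cv2.LINE_AA,4)
    return im/255.
def fit(model,masks,p0,free=(0,1,2)):
    """masks: list of (cam,region,calib)"""
    free=list(free); p0=np.array(p0,float)
    G=[cv2.GaussianBlur(m.astype(np.float32),(0,0),1.) for _,m,_ in masks]
    def cost(q):
        p=p0.copy();p[free]=q;e=0
        for (n,m,c),g in zip(masks,G):
            d=cv2.GaussianBlur(draw(n,model,p,c).astype(np.float32),(0,0),1.); e+=((d-g)**2).sum()/m.sum()
        return e
    S=np.array([.015,.015,.15,.01])[free]; q=p0[free]; best=None
    for k in range(3):
        sx=np.vstack([q]+[q+S*np.eye(len(free))[i]*(1-2*(k%2))/(k+1) for i in range(len(free))])
        r=minimize(cost,q,method="Nelder-Mead",options=dict(initial_simplex=sx,xatol=1e-5,fatol=1e-5,maxiter=300)); q=r.x
    p=p0.copy();p[free]=q;return p,r.fun
def near(thing,n,uv,rad=25):
    L=[m for m in manip.masks_of(thing,n) if np.hypot(*(np.array(m["centre"])-uv))<rad]
    return L[0]["region"] if L else None
E
python3 - <<'E'
from fit import *
im={n:manip.camera(n) for n in("top","side")}; C={n:cal(n) for n in im}
jobs=[("pack_1","pack",(.535,.285,.2,0),"A"),("pack_1","pack",(.40,.275,-.1,0),"B"),("straightedge","straightedge",(.48,.42,0.05,.003),"S"),("mat","mat",(.47,.44,0.,0),"mat"),("dock","dock",(.52,.09,0.05,0),"D")]
for th,mo,p0,nm in jobs:
    best=[]
    for cams in (["top"],["side"],["top","side"]):
        ms=[(n,r,C[n]) for n in cams for r in [near(th,n,proj(n,np.array(p0[:2]+(.02,)),C[n])[0],45)] if r is not None]
        if mo=="straightedge" : p0=(.48,.42,np.pi+.05,.003)
        for free in ((0,1,2),(0,1,2,3)):
            if ms and (len(ms)==2 or len(free)==3) :
                p,e=fit(mo,ms,p0,free); print(nm,[m[0] for m in ms],len(free),np.round(p,4),round(e,3))
                if len(ms)==2 or mo=="dock":
                    for n in cams:
                        for B in M[mo]: cv2.polylines(im[n],[cv2.convexHull(np.round(proj(n,place(B,p),C[n])*16).astype(np.int32))],True,(0,255,0) if len(free)==3 else (255,255,0),1,cv2.LINE_AA,4)
a=cv2.resize(im["top"][130:370,155:485],None,fx=2.4,fy=2.4,interpolation=cv2.INTER_CUBIC); cv2.imwrite("pics/t1.png",a)
E
```

```text
A ['top'] 3 [0.541  0.3049 0.2546 0.    ] 0.029
A ['side'] 3 [0.5407 0.3034 0.1794 0.    ] 0.023
A ['top', 'side'] 3 [0.5406 0.3048 0.2334 0.    ] 0.056
A ['top', 'side'] 4 [ 5.404e-01  3.047e-01  2.279e-01 -2.000e-04] 0.056
B ['top'] 3 [ 0.4059  0.2903 -0.1645  0.    ] 0.038
B ['side'] 3 [ 0.4053  0.2898 -0.199   0.    ] 0.019
B ['top', 'side'] 3 [ 0.4058  0.2904 -0.1772  0.    ] 0.058
B ['top', 'side'] 4 [ 4.059e-01  2.903e-01 -1.714e-01 -1.000e-04] 0.057
S ['top'] 3 [4.9170e-01 4.2290e-01 4.6236e+00 3.0000e-03] 0.048
S ['side'] 3 [4.9160e-01 4.2010e-01 4.6185e+00 3.0000e-03] 0.119
S ['top', 'side'] 3 [4.9170e-01 4.2210e-01 4.6227e+00 3.0000e-03] 0.179
S ['top', 'side'] 4 [4.9170e-01 4.2260e-01 4.6234e+00 4.5000e-03] 0.172
mat ['top'] 3 [ 0.4869  0.4256 -0.0632  0.    ] 0.968
mat ['side'] 3 [ 0.4863  0.4251 -0.067   0.    ] 1.198
mat ['top', 'side'] 3 [ 0.4864  0.4256 -0.0634  0.    ] 2.167
mat ['top', 'side'] 4 [ 4.863e-01  4.255e-01 -6.120e-02 -2.000e-04] 2.166
D ['top'] 3 [0.5106 0.108  0.0923 0.    ] 0.013
D ['side'] 3 [0.5143 0.0794 0.0862 0.    ] 0.164
D ['top', 'side'] 3 [0.5116 0.1041 0.0921 0.    ] 0.24
D ['top', 'side'] 4 [0.5113 0.1072 0.0881 0.005 ] 0.218
```

View pics/t1.png

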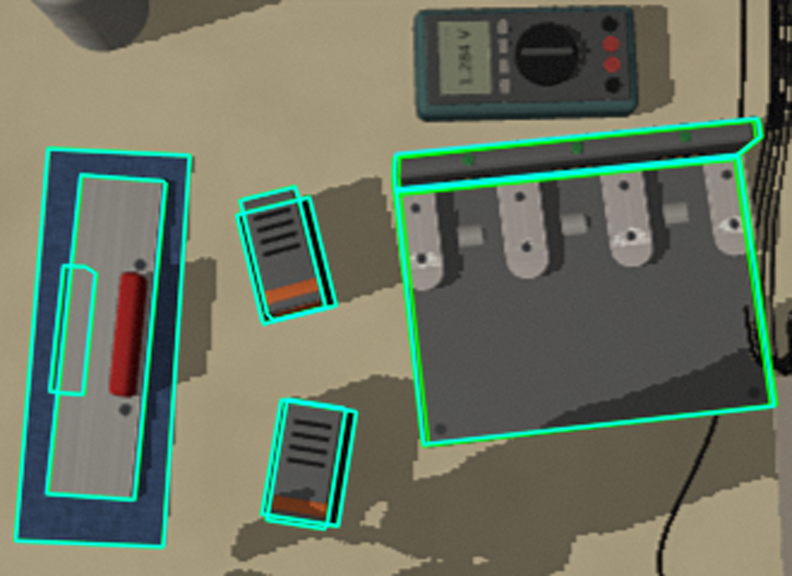

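The overlays match the image edges. The dock is at about (0.511, 0.108), yaw 0.092. Pack A is at (0.541, 0.305), yaw 0.23, and pack B at (0.406, 0.290), yaw -0.175. The straightedge's red rib is on its -y (right) side, so its working edge faces world +y. I'll use bays 3 and 1, and start with pack A.

```bash
cat > plan.py <<'E'
from h import *
from scipy.spatial.transform import Rotation as R
DOCK=np.array([.5106,.108,.0923])
def dock(x,y,D=DOCK):
    c,s=np.cos(D[2]),np.sin(D[2]); x,y=x/1000,y/1000; return np.array([D[0]+c*x-s*y,D[1]+s*x+c*y])
def pose():
    o=manip.get_obs(); r=R.from_quat(o["ee_rot"]).as_matrix()
    return o,r
def plan(xy,yaw,z):
    """yaw: world yaw of pack-like object gripped across its y (mod pi). prints tool-yaw then slide (cm) in the frame after the turn, and before the turn"""
    o,r=pose(); cur=np.arctan2(r[1,1],r[0,1])-np.pi/2
    d=(yaw-cur+np.pi/2)%np.pi-np.pi/2
    g=np.array([xy[0],xy[1],z])-o["position"]
    r2=R.from_rotvec([0,0,d]).as_matrix()@r
    print("t",round(o["clock"],1),"tool yaw",round(-d,3),"| slide now",np.round(100*r.T@g,2),"| slide after turn",np.round(100*r2.T@g,2),"| tilt",np.round(r[2],3),"j7",round(o["joint_pos"][6],2),"w",round(o["grip_width"],3),"f",np.round(o["ft_force"],1),"pos",np.round(o["position"],4),"cur",round((cur+np.pi/2)%np.pi-np.pi/2,3))
E
python3 -c "
from plan import *
plan((.5406,.3048),.233,.22)"
```

```text
t 2.0 tool yaw -0.637 | slide now [-37.73 -13.23   8.39] | slide after turn [-22.47 -33.08   8.39] | tilt [-0.  0. -1.] j7 -0.09 w 0.999 f [-0.8  0.   0.3] pos [0.2456 0.5747 0.3039] cur -0.404
```

```bash
python3 -m jog '[{"grip":-1,"slide":[0,0,0],"yaw":-0.128},{"grip":-1,"slide":[0,0,0],"yaw":-0.128},{"grip":-1,"slide":[0,0,0],"yaw":-0.127},{"grip":-1,"slide":[0,0,0],"yaw":-0.127},{"grip":-1,"slide":[0,0,0],"yaw":-0.127}]' 60; python3 -m jog '[{"grip":-1,"slide":[-2.8,-4.1,0.5],"yaw":0},{"grip":-1,"slide":[-2.8,-4.1,0.5],"yaw":0},{"grip":-1,"slide":[-2.8,-4.1,0.5],"yaw":0},{"grip":-1,"slide":[-2.8,-4.1,0.5],"yaw":0},{"grip":-1,"slide":[-2.8,-4.1,0.5],"yaw":0},{"grip":-1,"slide":[-2.8,-4.1,0.5],"yaw":0},{"grip":-1,"slide":[-2.8,-4.1,0.5],"yaw":0},{"grip":-1,"slide":[-2.8,-4.1,0.5],"yaw":0}]'
python3 - <<'E'
from plan import *
from fit import *
plan((.5406,.3048),.233,.22)
c=cal("wrist"); im=manip.camera("wrist"); C={"wrist":c}
for th,mo,p0 in [("pack_1","pack",(.5406,.3048,.233,0)),("pack_1","pack",(.406,.290,-.175,0)),("dock","dock",(.5106,.108,.092,0)),("straightedge","straightedge",(.4917,.4222,1.481,.003))]:
    r=near(th,"wrist",proj("wrist",np.array(p0[:2]+(.02,)),c)[0],70)
    if r is not None:
        p,e=fit(mo,[("wrist",r,c)],p0); print(mo,np.round(p,4),round(e,3))
        for B in M[mo]: cv2.polylines(im,[cv2.convexHull(np.round(proj("wrist",place(B,p),c)).astype(np.int32))],True,(0,255,0))
cv2.imwrite("pics/w1.png",im)
E
```

```text
clock: 2.5
position: [0.2456, 0.5747, 0.3039]
ee_rot: [-0.119, 0.993, 0.0, 0.0]
ft_force: [-0.3, -0.1, -0.7]
grip_width: 1.002
grasp_force: 0.0
clock: 3.3
position: [0.5406, 0.3059, 0.264]
ee_rot: [-0.116, 0.993, 0.0, 0.0]
ft_force: [0.5, -0.1, 0.1]
grip_width: 1.001
grasp_force: 0.0
t 3.3 tool yaw 0.0 | slide now [ 0.03 -0.1   4.4 ] | slide after turn [ 0.03 -0.1   4.4 ] | tilt [-0.001  0.    -1.   ] j7 1.23 w 1.001 f [ 0.5 -0.1  0.1] pos [0.5406 0.3059 0.264 ] cur 0.233
pack [0.5402 0.3044 0.2565 0.    ] 0.028
pack [ 0.4062  0.2899 -0.183   0.    ] 0.015
dock [0.5101 0.1041 0.0936 0.    ] 0.021
straightedge [0.4917 0.426  1.4808 0.003 ] 0.016
```

View pics/w1.png

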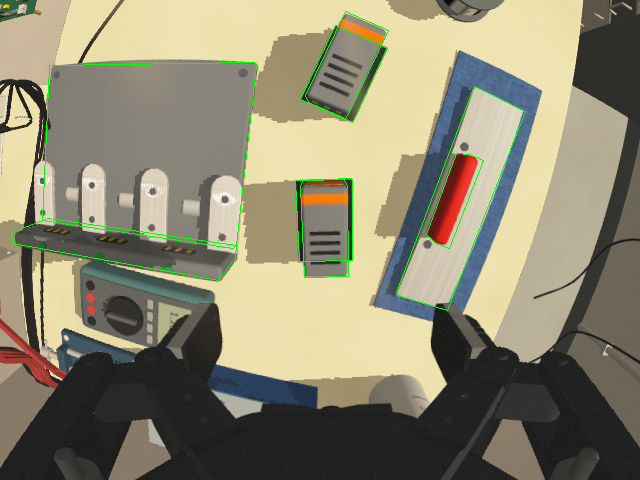

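The wrist view agrees with the earlier fits: packs at (326,225) and (345,65), straightedge rib on the dock side. Pack A sits squarely between the fingers, so I'll descend and grasp it.

```bash
python3 -m jog '[{"grip":-1,"slide":[0,-0.1,3.5],"yaw":0},{"grip":-1,"slide":[0,0,3.5],"yaw":0},{"grip":-1,"slide":[0,0,3.5],"yaw":0},{"grip":-1,"slide":[0,0,3.5],"yaw":0},{"grip":-1,"slide":[0,0,3.4],"yaw":0},{"grip":-1,"slide":[0,0,0],"yaw":0}]' 60; python3 -m jog '[{"grip":1,"slide":[0,0,0],"yaw":0},{"grip":1,"slide":[0,0,0],"yaw":0},{"grip":1,"slide":[0,0,0],"yaw":0},{"grip":1,"slide":[0,0,0],"yaw":0},{"grip":1,"slide":[0,0,0],"yaw":0},{"grip":1,"slide":[0,0,0],"yaw":0},{"grip":1,"slide":[0,0,0],"yaw":0},{"grip":1,"slide":[0,0,0],"yaw":0}]'; python3 -m jog '[{"grip":1,"slide":[0,0,-4],"yaw":0},{"grip":1,"slide":[0,0,-4],"yaw":0},{"grip":1,"slide":[0,0,0],"yaw":0}]'
python3 - <<'E'
from plan import *
d=dock(-35,70,(.5103,.106,.0925)); plan(d,.0925,.17)
E
```

```text
clock: 4.15
position: [0.5359, 0.3068, 0.0856]
ee_rot: [-0.118, 0.993, -0.001, -0.004]
ft_force: [-0.8, -0.6, -1.2]
grip_width: 0.999
grasp_force: 0.0
clock: 4.95
position: [0.5405, 0.307, 0.092]
ee_rot: [-0.116, 0.993, 0.001, 0.001]
ft_force: [-0.6, -0.5, 6.3]
grip_width: 0.41
grasp_force: 61.9
clock: 5.25
position: [0.542, 0.3078, 0.1766]
ee_rot: [-0.116, 0.993, 0.002, 0.004]
ft_force: [0.8, 0.4, -2.5]
grip_width: 0.415
grasp_force: 61.5
t 5.2 tool yaw 0.14 | slide now [ 10.23 -11.49   0.52] | slide after turn [  8.52 -12.81   0.53] | tilt [-0.009  0.004 -1.   ] j7 1.23 w 0.415 f [ 0.8  0.4 -2.5] pos [0.542  0.3078 0.1766] cur 0.233
```

```bash
python3 -m jog '[{"grip":1,"slide":[0,0,0],"yaw":0.07},{"grip":1,"slide":[0,0,0],"yaw":0.07},{"grip":1,"slide":[2.1,-3.2,0],"yaw":0},{"grip":1,"slide":[2.1,-3.2,0],"yaw":0},{"grip":1,"slide":[2.1,-3.2,0],"yaw":0},{"grip":1,"slide":[2.2,-3.2,0],"yaw":0},{"grip":1,"slide":[0,0,0],"yaw":0},{"grip":1,"slide":[0,0,0],"yaw":0}]'
python3 - <<'E'
from plan import *
from fit import *
M["dock"]+=[box(23,85,y-8,y+8,10,22) for y in (-105,-35,35,105)]
plan(dock(-35,70,(.5103,.106,.0925)),.0925,.12)
c=cal("wrist"); im=manip.camera("wrist")
for m in manip.masks_of("dock","wrist")[:2]:
    p,e=fit("dock",[("wrist",m["region"],c)],(.5103,.106,.0925,0)); print(round(m["conf"],2),np.round(p,4),round(e,3))
p=[.5103,.106,.0925,0]
for B in M["dock"]: cv2.polylines(im,[cv2.convexHull(np.round(proj("wrist",place(B,p),c)).astype(np.int32))],True,(0,255,0))
cv2.imwrite("pics/w2.png",im)
E
```

```text
clock: 6.05
position: [0.4665, 0.1704, 0.17]
ee_rot: [-0.046, 0.999, 0.0, 0.0]
ft_force: [0.4, 0.5, -2.3]
grip_width: 0.411
grasp_force: 61.5
t 6.0 tool yaw -0.001 | slide now [-0.26  0.18  5.  ] | slide after turn [-0.26  0.18  5.  ] | tilt [-0.  0. -1.] j7 1.24 w 0.411 f [ 0.4  0.5 -2.3] pos [0.4665 0.1704 0.17  ] cur 0.092
0.74 [0.5072 0.103  0.0709 0.    ] 1.166
```

View pics/w2.png

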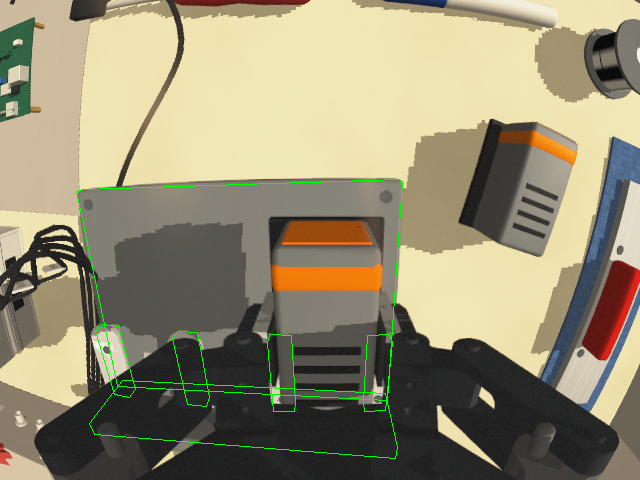

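The wrist view shows the pack held upright over the left bay. The dock overlay matches the deck corners (80,190) and (402,180) to within about 2 px. I'll pin down the deck edges numerically.

```bash
cat > edge.py <<'E'
from plan import *
def edges(n,D,im,c):
    g=cv2.cvtColor(im,cv2.COLOR_BGR2GRAY).astype(np.float32); t=np.arange(-15,15.01,.25)
    def s(pts):
        uv=proj(n,pts,c).astype(np.float32); v=cv2.remap(g,uv[:,0][None],uv[:,1][None],cv2.INTER_LINEAR)[0]; v=cv2.GaussianBlur(v[None],(0,0),2)[0]
        d=np.gradient(v); k=np.argmax(abs(d)); return t[k],round(float(d[k]),1)
    P=lambda x,y:np.r_[dock(x,y,D),.010]
    for nm,f in (("left",lambda a,q:P(a,116+q)),("right",lambda a,q:P(a,-116+q))):
        print(n,nm,[s(np.array([f(a,q) for q in t])) for a in (-75,-60,-45,-30,-10)])
    print(n,"front",[s(np.array([P(-85+q,a) for q in t])) for a in (-100,-70,-40,0,40,70,100)])
E
python3 - <<'E'
from edge import *
D=(.5103,.106,.0925)
for n in("wrist","top"): c=cal(n); edges(n,D,manip.camera(n),c)
E
```

```text
wrist left [(np.float64(-6.5), 5.0), (np.float64(-10.25), 10.8), (np.float64(-9.75), 10.2), (np.float64(0.0), 13.2), (np.float64(0.0), 11.2)]
wrist right [(np.float64(1.0), -9.2), (np.float64(-1.75), -11.6), (np.float64(-3.5), 23.3), (np.float64(-14.25), -14.2), (np.float64(-4.25), -15.5)]
wrist front [(np.float64(-1.0), -17.4), (np.float64(-8.5), 21.8), (np.float64(-1.25), -15.9), (np.float64(-1.5), -20.5), (np.float64(-1.5), -19.7), (np.float64(-1.5), -19.8), (np.float64(-1.75), -15.3)]
top left [(np.float64(-6.5), 2.5), (np.float64(-0.5), 0.4), (np.float64(-13.0), -3.5), (np.float64(13.75), -4.9), (np.float64(6.75), -5.8)]
top right [(np.float64(-6.5), 0.4), (np.float64(-8.25), 0.4), (np.float64(-14.25), -1.5), (np.float64(-12.0), -3.8), (np.float64(-2.5), -2.7)]
top front [(np.float64(13.75), -0.2), (np.float64(-13.0), -0.6), (np.float64(-12.75), -0.3), (np.float64(12.25), 7.7), (np.float64(-13.0), 1.5), (np.float64(-0.5), -7.0), (np.float64(-1.5), -6.9)]
```

```bash
sed -i 's/^DOCK=.*/DOCK=np.array([.5092,.106,.0925])/' plan.py; python3 -m jog '[{"grip":1,"slide":[-0.15,0.18,3],"yaw":0},{"grip":1,"slide":[0,0,2.8],"yaw":0},{"grip":1,"slide":[0,0,0.4],"yaw":0},{"grip":1,"slide":[0,0,0],"yaw":0},{"grip":1,"slide":[0,0,0],"yaw":0}]'; python3 -m jog '[{"grip":1,"slide":[0,0,0.3],"yaw":0},{"grip":1,"slide":[0,0,0.2],"yaw":0},{"grip":1,"slide":[0,0,0],"yaw":0}]'
python3 -c "
from plan import *
plan(dock(-35,70),.0925,.102)"
```

```text
clock: 6.75
position: [0.4689, 0.1735, 0.1091]
ee_rot: [-0.047, 0.999, 0.0, 0.001]
ft_force: [0.6, -1.2, -3.1]
grip_width: 0.408
grasp_force: 61.2
clock: 7.05
position: [0.4682, 0.173, 0.1031]
ee_rot: [-0.047, 0.999, 0.0, 0.0]
ft_force: [-0.5, 0.4, -3.0]
grip_width: 0.409
grasp_force: 61.2
t 7.0 tool yaw 0.001 | slide now [ 0.04 -0.05  0.11] | slide after turn [ 0.04 -0.05  0.11] | tilt [-0.  0. -1.] j7 1.25 w 0.409 f [-0.5  0.4 -3. ] pos [0.4682 0.173  0.1031] cur 0.093
```

```bash
python3 -m jog '[{"grip":1,"slide":[0,-0.05,0.15],"yaw":0},{"grip":1,"slide":[0,0,0],"yaw":0},{"grip":1,"slide":[0,0,0],"yaw":0}]'; python3 -m jog '[{"grip":-0.1,"slide":[0,0,0],"yaw":0},{"grip":-0.1,"slide":[0,0,0],"yaw":0},{"grip":-0.1,"slide":[0,0,0],"yaw":0},{"grip":1,"slide":[0,0,0],"yaw":0},{"grip":1,"slide":[0,0,0],"yaw":0},{"grip":1,"slide":[0,0,0],"yaw":0},{"grip":1,"slide":[0,0,0],"yaw":0}]' 60
python3 - <<'E'
from plan import *
from fit import *
plan(dock(-35,70),.0925,.102)
for n in ("side","wrist"):
    c=cal(n); im=manip.camera(n); D=list(DOCK)+[0]
    for B in M["dock"]+[box(23,85,y-14,y+14,10,22.5) for y in (-105,-35,35,105)]: cv2.polylines(im,[cv2.convexHull(np.round(proj(n,place(B,D),c)).astype(np.int32))],True,(0,255,0))
    cv2.imwrite("pics/"+n+"3.png",im)
E
```

```text
clock: 7.35
position: [0.4686, 0.1727, 0.102]
ee_rot: [-0.047, 0.999, 0.0, 0.0]
ft_force: [-1.7, -0.1, 4.6]
grip_width: 0.409
grasp_force: 62.4
clock: 8.05
position: [0.4683, 0.1726, 0.1015]
ee_rot: [-0.047, 0.999, 0.0, 0.0]
ft_force: [-0.6, -1.0, 2.6]
grip_width: 0.414
grasp_force: 61.0
t 8.1 tool yaw 0.001 | slide now [ 0.05 -0.   -0.05] | slide after turn [ 0.05 -0.01 -0.05] | tilt [-0.  0. -1.] j7 1.25 w 0.414 f [-0.6 -1.   2.6] pos [0.4683 0.1726 0.1015] cur 0.093
```

View pics/wrist3.png

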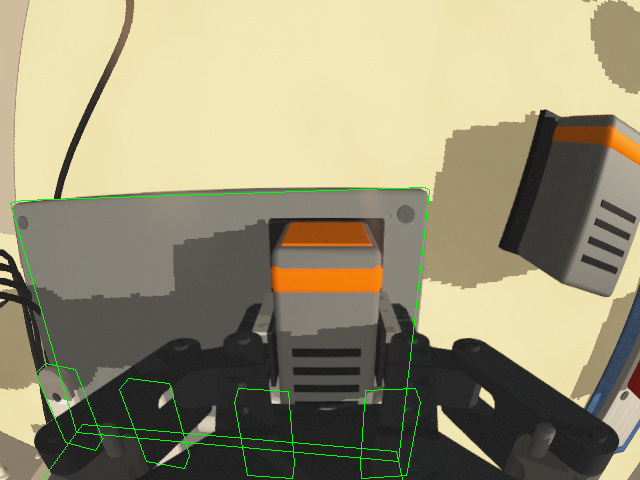

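The pack stands flat on the deck at (327,320), in line with its bay, and the dock overlay fits. Sliding it in step by step while I watch the force.

```bash
python3 -m jog '[{"grip":1,"slide":[-1,0,0],"yaw":0},{"grip":1,"slide":[-1,0,0],"yaw":0},{"grip":1,"slide":[0,0,0],"yaw":0}]'; python3 -m jog '[{"grip":1,"slide":[-0.7,0,0],"yaw":0},{"grip":1,"slide":[-0.7,0,0],"yaw":0},{"grip":1,"slide":[0,0,0],"yaw":0}]';  python3 -m jog '[{"grip":1,"slide":[-0.6,0,0],"yaw":0},{"grip":1,"slide":[-0.6,0,0],"yaw":0},{"grip":1,"slide":[0,0,0],"yaw":0}]'
python3 -c "
from plan import *
plan(dock(47.5,70),.0925,.102)"
```

```text
clock: 8.45
position: [0.4895, 0.1745, 0.1016]
ee_rot: [-0.046, 0.999, 0.0, 0.001]
ft_force: [2.3, -0.2, 2.7]
grip_width: 0.414
grasp_force: 61.3
clock: 8.75
position: [0.5028, 0.1758, 0.1015]
ee_rot: [-0.046, 0.999, 0.0, 0.001]
ft_force: [1.9, 0.6, 3.1]
grip_width: 0.416
grasp_force: 61.2
clock: 9.05
position: [0.5144, 0.1769, 0.1016]
ee_rot: [-0.046, 0.999, 0.0, 0.0]
ft_force: [2.6, 0.9, 4.2]
grip_width: 0.413
grasp_force: 61.3
t 9.1 tool yaw 0.0 | slide now [-3.57 -0.01 -0.04] | slide after turn [-3.57 -0.01 -0.04] | tilt [-0.001  0.    -1.   ] j7 1.29 w 0.413 f [2.6 0.9 4.2] pos [0.5144 0.1769 0.1016] cur 0.093
```

```bash
python3 -m jog '[{"grip":1,"slide":[-0.8,0,0],"yaw":0},{"grip":1,"slide":[-0.8,0,0],"yaw":0},{"grip":1,"slide":[0,0,0],"yaw":0}]'; python3 -m jog '[{"grip":1,"slide":[-0.8,0,0],"yaw":0},{"grip":1,"slide":[-0.7,0,0],"yaw":0},{"grip":1,"slide":[0,0,0],"yaw":0}]';  python3 -m jog '[{"grip":1,"slide":[-0.3,0,0],"yaw":0},{"grip":1,"slide":[-0.2,0,0],"yaw":0},{"grip":1,"slide":[0,0,0],"yaw":0}]'
python3 -c "
from plan import *
plan(dock(47.5,70),.0925,.102)"
```

```text
clock: 9.35
position: [0.5305, 0.1785, 0.1018]
ee_rot: [-0.047, 0.999, 0.0, 0.001]
ft_force: [1.8, 0.2, 5.7]
grip_width: 0.407
grasp_force: 61.5
clock: 9.65
position: [0.5462, 0.1798, 0.102]
ee_rot: [-0.046, 0.999, 0.0, 0.002]
ft_force: [5.4, 0.1, 3.5]
grip_width: 0.418
grasp_force: 61.3
clock: 9.95
position: [0.55, 0.1802, 0.1016]
ee_rot: [-0.047, 0.999, 0.0, 0.0]
ft_force: [2.3, -0.1, 4.1]
grip_width: 0.405
grasp_force: 61.4
t 9.9 tool yaw 0.001 | slide now [-0.   -0.01 -0.04] | slide after turn [-0.   -0.01 -0.04] | tilt [-0.  0. -1.] j7 1.32 w 0.405 f [ 2.3 -0.1  4.1] pos [0.55   0.1802 0.1016] cur 0.093
```

```bash
python3 -m jog '[{"grip":1,"slide":[-0.2,0,0],"yaw":0},{"grip":1,"slide":[0,0,0],"yaw":0}]'; python3 -m jog '[{"grip":1,"slide":[-0.2,0,0],"yaw":0},{"grip":1,"slide":[0,0,0],"yaw":0}]'
```

```text
clock: 10.15
position: [0.5504, 0.1803, 0.1016]
ee_rot: [-0.047, 0.999, -0.0, -0.002]
ft_force: [-8.1, -2.4, 14.0]
grip_width: 0.414
grasp_force: 62.5
clock: 10.35
position: [0.5507, 0.1803, 0.1015]
ee_rot: [-0.047, 0.999, -0.001, -0.004]
ft_force: [-19.4, -4.6, 24.8]
grip_width: 0.409
grasp_force: 63.8
```

Contact is firm at the expected home depth. Releasing and rising.

```bash
python3 -m jog '[{"grip":-0.4,"slide":[0.2,0,0],"yaw":0},{"grip":-0.4,"slide":[0,0,0],"yaw":0},{"grip":-0.4,"slide":[0,0,0],"yaw":0},{"grip":-0.4,"slide":[0,0,-4],"yaw":0},{"grip":-0.4,"slide":[0,0,-4],"yaw":0},{"grip":-1,"slide":[0,0,-4],"yaw":0},{"grip":-1,"slide":[0,0,0],"yaw":0}]'
python3 - <<'E'
from plan import *
from fit import *
plan((.406,.290),-.178,.2)
ms=[]
for n in("top","side"):
    c=cal(n); im=manip.camera(n); cv2.imwrite(f"pics/{n}4.png",im)
    for m in manip.masks_of("pack_1",n): print(n,round(m["conf"],2),np.round(m["centre"]),np.round(onz(n,m["centre"],.03),3))
    r=near("pack_1",n,proj(n,np.array((.406,.29,.03)),c)[0],60)
    if r is not None: ms.append((n,r,c)); print(n,np.round(fit("pack",ms[-1:],(.406,.29,-.178,0))[0],4))
E
```

```text
clock: 11.05
position: [0.5541, 0.181, 0.227]
ee_rot: [-0.046, 0.999, 0.002, 0.004]
ft_force: [-0.1, 0.4, 0.2]
grip_width: 0.994
grasp_force: 0.0
t 11.1 tool yaw 0.271 | slide now [13.75 12.22  2.62] | slide after turn [16.53  8.1   2.59] | tilt [-0.008  0.003 -1.   ] j7 1.3 w 0.994 f [-0.1  0.4  0.2] pos [0.5541 0.181  0.227 ] cur 0.093
top 0.84 [281. 322.] [0.407 0.292 0.03 ]
top 0.73 [351. 238.] [0.534 0.182 0.03 ]
top 0.2 [361. 280.] [0.468 0.168 0.03 ]
top [ 0.4067  0.2905 -0.1868  0.    ]
side 0.91 [404. 279.] [0.409 0.317 0.03 ]
side 0.57 [314. 237.] [0.556 0.13  0.03 ]
side [ 0.4058  0.2901 -0.1802  0.    ]
```

```bash
python3 -m jog '[{"grip":-1,"slide":[0,0,0],"yaw":0.136},{"grip":-1,"slide":[0,0,0],"yaw":0.136},{"grip":-1,"slide":[4.1,2,0.6],"yaw":0},{"grip":-1,"slide":[4.1,2,0.6],"yaw":0},{"grip":-1,"slide":[4.1,2,0.6],"yaw":0},{"grip":-1,"slide":[4.1,2.1,0.6],"yaw":0},{"grip":-1,"slide":[0,0,0],"yaw":0},{"grip":-1,"slide":[0,0,0],"yaw":0}]'
python3 - <<'E'
from plan import *
from fit import *
c=cal("wrist"); im=manip.camera("wrist"); cv2.imwrite("pics/w5.png",im)
for q in ((.406,.29,-.18,0),tuple(np.r_[dock(47.5,70),.0925,.01])):
  r=near("pack_1","wrist",proj("wrist",np.array(q[:2]+(.03,)),c)[0],60)
  if r is not None:
    p=fit("pack",[("wrist",r,c)],q)[0]; print(np.round(p,4),np.round(q,4)); plan(p[:2],p[2],.091)
E
```

```text
clock: 12.15
position: [0.4039, 0.2896, 0.1966]
ee_rot: [0.088, 0.996, -0.0, -0.0]
ft_force: [-0.2, -1.2, -0.5]
grip_width: 1.001
grasp_force: 0.0
[ 0.4061  0.2895 -0.1753  0.    ] [ 0.406  0.29  -0.18   0.   ]
t 12.2 tool yaw -0.005 | slide now [-0.04  0.12 10.61] | slide after turn [-0.04  0.12 10.61] | tilt [ 0.    -0.001 -1.   ] j7 0.69 w 1.0 f [-0.9  0.1 -0.2] pos [0.4055 0.2884 0.1971] cur -0.18
[ 0.5479  0.1763 -0.4802  0.01  ] [0.55   0.1801 0.0925 0.01  ]
t 12.3 tool yaw 0.3 | slide now [-16.    -8.45  10.62] | slide after turn [-17.78  -3.36  10.61] | tilt [ 0.    -0.001 -1.   ] j7 0.69 w 0.996 f [0.3 1.2 0.8] pos [0.4057 0.2882 0.1971] cur -0.181
```

View pics/w5.png

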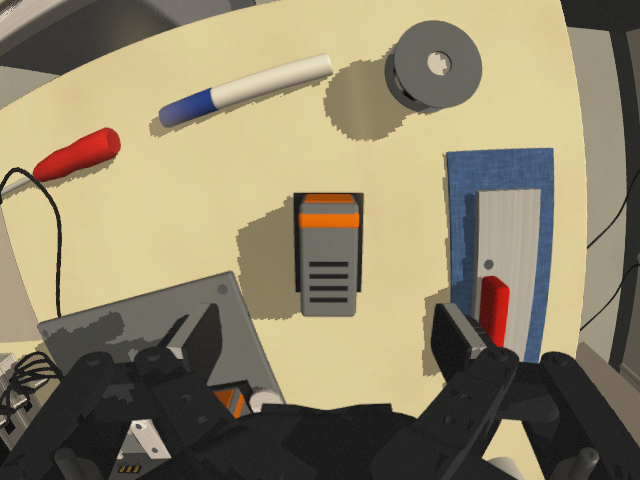

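Pack B is centred between the fingers at (330,255), with the dock edge and straightedge clear. Descending and grasping.

```bash
python3 -m jog '[{"grip":-0.7,"slide":[0,0.12,3.5],"yaw":0},{"grip":-0.7,"slide":[0,0,3.5],"yaw":0},{"grip":-0.7,"slide":[0,0,2.5],"yaw":0},{"grip":-0.7,"slide":[0,0,1],"yaw":0},{"grip":-0.7,"slide":[0,0,0],"yaw":0},{"grip":-0.7,"slide":[0,0,0],"yaw":0}]' 60; python3 -m jog '[{"grip":1,"slide":[0,0,0],"yaw":0},{"grip":1,"slide":[0,0,0],"yaw":0},{"grip":1,"slide":[0,0,0],"yaw":0},{"grip":1,"slide":[0,0,0],"yaw":0},{"grip":1,"slide":[0,0,0],"yaw":0},{"grip":1,"slide":[0,0,0],"yaw":0}]'; python3 -m jog '[{"grip":1,"slide":[0,0,-4],"yaw":0},{"grip":1,"slide":[0,0,-4],"yaw":0},{"grip":1,"slide":[0,0,0],"yaw":0}]'
python3 - <<'E'
from plan import *
plan(dock(-35,-70),.0925,.17)
E
```

```text
clock: 12.9
position: [0.4059, 0.2905, 0.0934]
ee_rot: [0.09, 0.996, 0.0, 0.0]
ft_force: [-0.8, -0.2, 0.0]
grip_width: 0.85
grasp_force: 0.0
clock: 13.5
position: [0.4056, 0.2909, 0.0935]
ee_rot: [0.089, 0.996, 0.001, 0.001]
ft_force: [-1.1, -0.9, 7.1]
grip_width: 0.413
grasp_force: 61.4
clock: 13.8
position: [0.407, 0.2919, 0.1775]
ee_rot: [0.089, 0.996, 0.003, 0.003]
ft_force: [0.6, 0.4, -2.6]
grip_width: 0.412
grasp_force: 61.7
t 13.8 tool yaw -0.271 | slide now [-11.87 -24.16   0.65] | slide after turn [ -4.96 -26.46   0.6 ] | tilt [-0.005  0.007 -1.   ] j7 0.69 w 0.412 f [ 0.6  0.4 -2.6] pos [0.407  0.2919 0.1775] cur -0.179
```

```bash
python3 -m jog '[{"grip":1,"slide":[0,0,0],"yaw":-0.136},{"grip":1,"slide":[0,0,0],"yaw":-0.135},{"grip":1,"slide":[-0.8,-4.4,0],"yaw":0},{"grip":1,"slide":[-0.8,-4.4,0],"yaw":0},{"grip":1,"slide":[-0.8,-4.4,0],"yaw":0},{"grip":1,"slide":[-0.8,-4.4,0],"yaw":0},{"grip":1,"slide":[-0.8,-4.4,0],"yaw":0},{"grip":1,"slide":[-0.9,-4.4,0],"yaw":0}]';  python3 -m jog '[{"grip":1,"slide":[0,0,0],"yaw":0},{"grip":1,"slide":[0,0,0],"yaw":0}]'
python3 - <<'E'
from edge import *
from fit import *
n="wrist";c=cal(n); im=manip.camera(n); plan(dock(-35,-70),.0925,.1085);edges(n,DOCK,im,c); D=list(DOCK)+[0]
for B in M["dock"]+[box(23,85,y-14,y+14,10,22.5) for y in (-105,-35,35,105)]+[place(b,[.0475,.07,0,.01]) for b in M["pack"]]: cv2.polylines(im,[cv2.convexHull(np.round(proj(n,place(B,D),c)).astype(np.int32))],True,(0,255,0))
cv2.imwrite("pics/w6.png",im)
E
```

```text
clock: 14.6
position: [0.4778, 0.0302, 0.1719]
ee_rot: [-0.046, 0.999, 0.0, -0.0]
ft_force: [1.1, 0.0, -2.0]
grip_width: 0.407
grasp_force: 61.6
clock: 14.8
position: [0.4779, 0.0309, 0.1718]
ee_rot: [-0.045, 0.999, -0.0, -0.0]
ft_force: [-0.2, 1.0, -3.1]
grip_width: 0.409
grasp_force: 61.6
t 14.8 tool yaw -0.001 | slide now [-0.32  0.06  6.33] | slide after turn [-0.32  0.06  6.33] | tilt [ 0.001  0.    -1.   ] j7 1.54 w 0.412 f [-0.2  1.  -2.8] pos [0.4777 0.0322 0.1718] cur 0.092
wrist left [(np.float64(-14.0), -9.8), (np.float64(-0.5), 11.9), (np.float64(-0.25), 8.8), (np.float64(-0.25), 9.0), (np.float64(0.0), 10.6)]
wrist right [(np.float64(0.5), -9.3), (np.float64(7.5), -11.8), (np.float64(-12.0), 28.1), (np.float64(-10.25), -29.3), (np.float64(-0.75), -17.5)]
wrist front [(np.float64(0.0), -23.7), (np.float64(0.0), -17.4), (np.float64(-0.25), -16.5), (np.float64(-0.25), -18.3), (np.float64(-0.5), -20.5), (np.float64(-0.75), -16.7), (np.float64(-0.75), -18.7)]
```

View pics/w6.png

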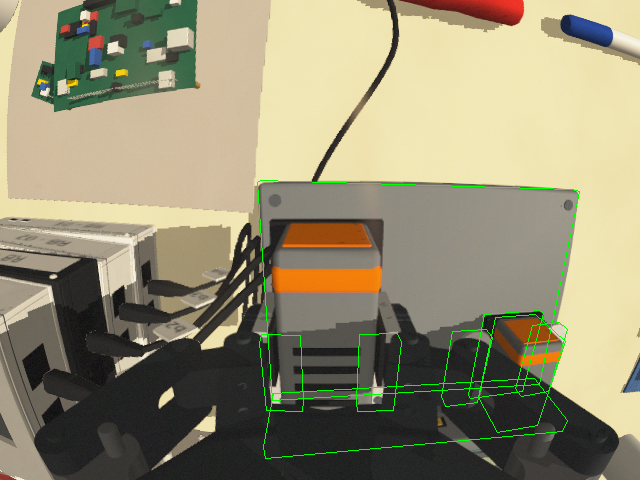

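```bash
python3 - <<'E'
from plan import *
from fit import *
print("expected",dock(47.5,70))
D=list(DOCK)+[0]
pts=place(np.array([[10,45,10],[10,95,10],[10,52,16],[10,88,16],[10,52,60],[10,88,60]])/1000.,D)
for n in ("wrist","side","top"):
    c=cal(n); im=manip.camera(n)
    P=proj(n,pts,c); print(n,np.round(P).tolist())
    r=near("pack_1",n,proj(n,np.r_[dock(30,70),.04],c)[0],40)
    if r is not None: print(np.round(fit("pack",[(n,r,c)],np.r_[dock(47.5,70),.0925,.01])[0],4))
    k=P.mean(0).astype(int); x=max(0,min(k[0]-65,510)); y=max(0,min(k[1]-50,380))
    for p in P: cv2.circle(im,tuple(np.round(p).astype(int)),0,(0,255,0),1)
    a=cv2.resize(im[y:y+100,x:x+130],None,fx=3.8,fy=3.8,interpolation=cv2.INTER_CUBIC)[:290 if n!="wrist" else 300]
    cv2.imwrite(f"pics/c_{n}.png",a)
a=[cv2.resize(cv2.imread(f"pics/c_{n}.png"),(400,290)) for n in("wrist","side","top")]
cv2.imwrite("pics/c.png",np.vstack([np.hstack(a[:2]),np.hstack([a[2],a[2]*0])]))
E
```

```text
expected [0.55003116 0.18008823]
wrist [[482.0, 314.0], [537.0, 310.0], [494.0, 317.0], [534.0, 314.0], [520.0, 347.0], [563.0, 342.0]]
[0.535  0.1937 0.9008 0.01  ]
side [[335.0, 250.0], [338.0, 261.0], [336.0, 249.0], [337.0, 256.0], [336.0, 227.0], [337.0, 234.0]]
[0.5512 0.1548 0.087  0.01  ]
top [[370.0, 252.0], [339.0, 255.0], [366.0, 252.0], [343.0, 254.0], [368.0, 248.0], [345.0, 251.0]]
[0.5495 0.1806 0.091  0.01  ]
```

View pics/c.png

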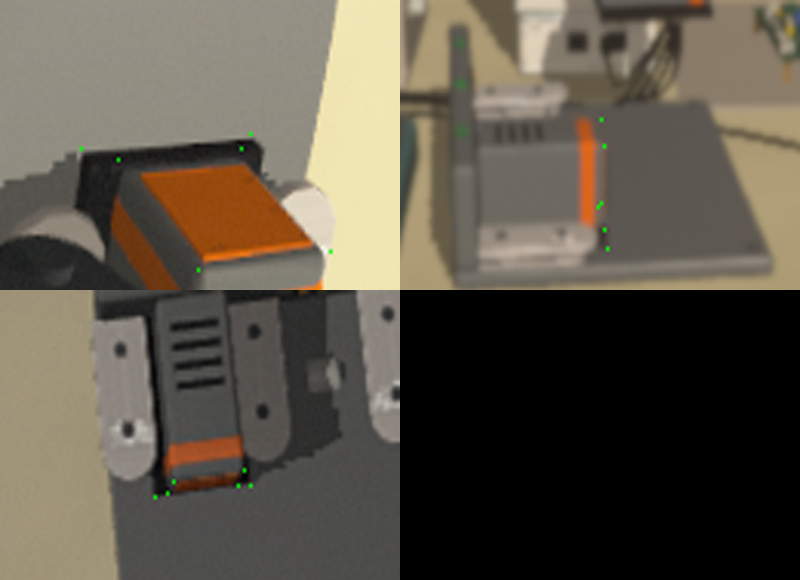

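All three crops show pack A home and square, with its front on the expected points. Now I'll set pack B down in line with bay 1.

```bash
python3 -m jog '[{"grip":1,"slide":[-0.3,0.05,3],"yaw":0},{"grip":1,"slide":[0,0,2.8],"yaw":0},{"grip":1,"slide":[0,0,0.5],"yaw":0},{"grip":1,"slide":[0,0,0],"yaw":0},{"grip":1,"slide":[0,0,0],"yaw":0}]'; python3 -m jog '[{"grip":1,"slide":[0,0,0.3],"yaw":0},{"grip":1,"slide":[0,0,0.2],"yaw":0},{"grip":1,"slide":[0,0,0],"yaw":0},{"grip":1,"slide":[0,0,0],"yaw":0}]'
python3 -c "
from plan import *
plan(dock(-35,-70),.0925,.1035)"
```

```text
clock: 15.65
position: [0.4818, 0.033, 0.1106]
ee_rot: [-0.046, 0.999, 0.0, 0.001]
ft_force: [0.0, -0.8, -2.7]
grip_width: 0.409
grasp_force: 61.5
clock: 16.05
position: [0.4812, 0.0328, 0.1046]
ee_rot: [-0.046, 0.999, 0.0, 0.0]
ft_force: [0.2, 0.2, -2.8]
grip_width: 0.411
grasp_force: 61.5
t 16.1 tool yaw -0.0 | slide now [0.03 0.03 0.11] | slide after turn [0.03 0.03 0.11] | tilt [-0.  0. -1.] j7 1.57 w 0.411 f [ 0.2  0.2 -2.8] pos [0.4812 0.0328 0.1046] cur 0.092
```

```bash
python3 -m jog '[{"grip":1,"slide":[0,0.03,0.15],"yaw":0},{"grip":1,"slide":[0,0,0],"yaw":0},{"grip":1,"slide":[0,0,0],"yaw":0}]'; python3 -m jog '[{"grip":-0.1,"slide":[0,0,0],"yaw":0},{"grip":-0.1,"slide":[0,0,0],"yaw":0},{"grip":-0.1,"slide":[0,0,0],"yaw":0},{"grip":1,"slide":[0,0,0],"yaw":0},{"grip":1,"slide":[0,0,0],"yaw":0},{"grip":1,"slide":[0,0,0],"yaw":0},{"grip":1,"slide":[0,0,0],"yaw":0}]' 60; python3 -m jog '[{"grip":1,"slide":[-1,0,0],"yaw":0},{"grip":1,"slide":[-1,0,0],"yaw":0},{"grip":1,"slide":[0,0,0],"yaw":0}]'; python3 -m jog '[{"grip":1,"slide":[-0.7,0,0],"yaw":0},{"grip":1,"slide":[-0.7,0,0],"yaw":0},{"grip":1,"slide":[0,0,0],"yaw":0}]'
python3 -c "
from plan import *
plan(dock(47.5,-70),.0925,.1035)"
```

```text
clock: 16.35
position: [0.4816, 0.0331, 0.1035]
ee_rot: [-0.046, 0.999, 0.0, 0.001]
ft_force: [-1.2, 0.6, 6.1]
grip_width: 0.411
grasp_force: 62.8
clock: 17.05
position: [0.4813, 0.0331, 0.1031]
ee_rot: [-0.046, 0.999, 0.0, 0.0]
ft_force: [0.3, 0.9, 3.0]
grip_width: 0.411
grasp_force: 61.0
clock: 17.35
position: [0.5023, 0.0352, 0.1031]
ee_rot: [-0.046, 0.999, 0.0, 0.001]
ft_force: [2.5, 0.1, 3.0]
grip_width: 0.413
grasp_force: 61.2
clock: 17.65
position: [0.5157, 0.0364, 0.1031]
ee_rot: [-0.046, 0.999, 0.0, 0.001]
ft_force: [2.4, 0.7, 3.8]
grip_width: 0.412
grasp_force: 61.3
t 17.6 tool yaw -0.0 | slide now [-4.75 -0.   -0.04] | slide after turn [-4.75 -0.01 -0.04] | tilt [-0.001  0.    -1.   ] j7 1.59 w 0.412 f [2.4 0.7 3.8] pos [0.5157 0.0364 0.1031] cur 0.092
```

```bash
for i in 1 2; do :; done; python3 -m jog '[{"grip":1,"slide":[-0.7,0,0],"yaw":0},{"grip":1,"slide":[-0.7,0,0],"yaw":0},{"grip":1,"slide":[0,0,0],"yaw":0}]'; python3 -m jog '[{"grip":1,"slide":[-0.7,0,0],"yaw":0},{"grip":1,"slide":[-0.7,0,0],"yaw":0},{"grip":1,"slide":[0,0,0],"yaw":0}]'; python3 -m jog '[{"grip":1,"slide":[-0.7,0,0],"yaw":0},{"grip":1,"slide":[-0.7,0,0],"yaw":0},{"grip":1,"slide":[0,0,0],"yaw":0}]';  python3 -m jog '[{"grip":1,"slide":[-0.3,0,0],"yaw":0},{"grip":1,"slide":[-0.2,0,0],"yaw":0},{"grip":1,"slide":[0,0,0],"yaw":0}]'
python3 -c "
from plan import *
plan(dock(47.5,-70),.0925,.1035)"
```

```text
clock: 17.95
position: [0.5294, 0.0376, 0.103]
ee_rot: [-0.046, 0.999, 0.0, 0.0]
ft_force: [2.3, -0.3, 4.5]
grip_width: 0.412
grasp_force: 61.3
clock: 18.25
position: [0.5433, 0.0388, 0.1033]
ee_rot: [-0.046, 0.999, 0.0, 0.001]
ft_force: [1.2, -0.4, 5.2]
grip_width: 0.418
grasp_force: 61.4
clock: 18.55
position: [0.5579, 0.0403, 0.1034]
ee_rot: [-0.046, 0.999, 0.0, 0.001]
ft_force: [4.7, 0.3, 3.3]
grip_width: 0.411
grasp_force: 61.1
clock: 18.85
position: [0.562, 0.0405, 0.1031]
ee_rot: [-0.046, 0.999, 0.0, 0.0]
ft_force: [3.1, 0.9, 5.2]
grip_width: 0.41
grasp_force: 61.3
t 18.9 tool yaw -0.0 | slide now [-0.1   0.01 -0.04] | slide after turn [-0.1   0.01 -0.04] | tilt [-0.001  0.    -1.   ] j7 1.6 w 0.41 f [3.1 0.9 5.2] pos [0.562  0.0405 0.1031] cur 0.092
```

```bash
python3 -m jog '[{"grip":1,"slide":[-0.2,0,0],"yaw":0},{"grip":1,"slide":[0,0,0],"yaw":0}]'; python3 -m jog '[{"grip":1,"slide":[-0.2,0,0],"yaw":0},{"grip":1,"slide":[0,0,0],"yaw":0}]'
```

```text
clock: 19.05
position: [0.5625, 0.0406, 0.1031]
ee_rot: [-0.046, 0.999, 0.0, -0.002]
ft_force: [-7.6, -0.5, 14.4]
grip_width: 0.408
grasp_force: 62.4
clock: 19.25
position: [0.5627, 0.0405, 0.103]
ee_rot: [-0.046, 0.999, 0.0, -0.004]
ft_force: [-19.1, -0.8, 25.3]
grip_width: 0.408
grasp_force: 63.8
```

```bash
python3 -m jog '[{"grip":-0.4,"slide":[0.2,0,0],"yaw":0},{"grip":-0.4,"slide":[0,0,0],"yaw":0},{"grip":-0.4,"slide":[0,0,0],"yaw":0},{"grip":-0.4,"slide":[0,0,-4],"yaw":0},{"grip":-0.4,"slide":[0,0,-4],"yaw":0},{"grip":-0.4,"slide":[0,0,-4],"yaw":0},{"grip":-0.4,"slide":[0,0,0],"yaw":0}]'; python3 -m jog '[{"grip":-0.4,"slide":[1,3.5,-0.5],"yaw":0},{"grip":-0.4,"slide":[1,4,0],"yaw":0},{"grip":-0.4,"slide":[1,4.5,0],"yaw":0},{"grip":-0.4,"slide":[1,4.5,0],"yaw":0},{"grip":-0.4,"slide":[1,4.5,0],"yaw":0},{"grip":-0.4,"slide":[1,4.5,0],"yaw":0},{"grip":-0.4,"slide":[0,4.5,0],"yaw":0},{"grip":-0.4,"slide":[0,3,0],"yaw":0}]'; python3 -m jog '[{"grip":-0.4,"slide":[0,0,0],"yaw":0},{"grip":-0.4,"slide":[0,0,0],"yaw":0}]'
python3 - <<'E'
from plan import *
from fit import *
ims={}
D=list(DOCK)+[0]
for n in("top","side","wrist"):
    c=cal(n); im=manip.camera(n)
    for th,mo,p0 in [("straightedge","straightedge",(.4917,.423,1.481,.003)),("mat","mat",(.4866,.4256,-.063,0))]:
        r=near(th,n,proj(n,np.array(p0[:2]+(.01,)),c)[0],60)
        if r is not None: print(n,mo,np.round(fit(mo,[(n,r,c)],p0)[0],4))
    for Y in(-70,70):
        r=near("pack_1",n,proj(n,np.r_[dock(30,Y),.04],c)[0],25)
        if r is not None: print(n,Y,dock(47.5,Y),np.round(fit("pack",[(n,r,c)],np.r_[dock(47.5,Y),.0925,.01])[0],4))
        for p in proj(n,place(np.array([[10,Y-25,10],[10,Y+25,10],[10,Y-18,60],[10,Y+18,60]])/1000.,D),c): cv2.circle(im,tuple(np.round(p).astype(int)),1,(0,255,0),-1)
    ims[n]=im
cv2.imwrite("pics/t7.png",cv2.resize(ims["top"][150:350,155:485],None,fx=2.4,fy=2.4,interpolation=cv2.INTER_CUBIC))
s=np.array([.4917,.423]); a=1.481; plan(s-.018*np.array([np.cos(a),np.sin(a)]),a-np.pi/2,.2)
E
```

```text
clock: 19.95
position: [0.566, 0.0408, 0.2283]
ee_rot: [-0.046, 0.999, 0.001, 0.004]
ft_force: [0.7, -0.3, -0.3]
grip_width: 0.7
grasp_force: 0.0
clock: 20.75
position: [0.4718, 0.3673, 0.2272]
ee_rot: [-0.048, 0.999, 0.0, -0.001]
ft_force: [0.8, -0.2, -0.5]
grip_width: 0.703
grasp_force: 0.0
clock: 20.95
position: [0.4733, 0.3639, 0.2269]
ee_rot: [-0.047, 0.999, -0.001, -0.0]
ft_force: [0.4, -0.1, -0.9]
grip_width: 0.697
grasp_force: 0.0
top -70 [0.5629627  0.04068674] [0.5636 0.0401 0.0698 0.01  ]
top 70 [0.55003116 0.18008823] [0.5503 0.1799 0.0803 0.01  ]
side straightedge [0.4918 0.4222 1.471  0.003 ]
side mat [ 0.4865  0.425  -0.0664  0.    ]
side -70 [0.5629627  0.04068674] [ 0.5504  0.1622 -0.8494  0.01  ]
side 70 [0.55003116 0.18008823] [0.5506 0.1544 0.0708 0.01  ]
wrist straightedge [0.4918 0.4245 1.4754 0.003 ]
wrist 70 [0.55003116 0.18008823] [5.508e-01 1.767e-01 5.000e-04 1.000e-02]
t 21.7 tool yaw 0.182 | slide now [-2.02  3.96  2.79] | slide after turn [-1.27  4.26  2.79] | tilt [-0.  0. -1.] j7 0.95 w 0.7 f [-0.2  0.3  0.9] pos [0.4736 0.3638 0.2279] cur 0.092
```

View pics/t7.png

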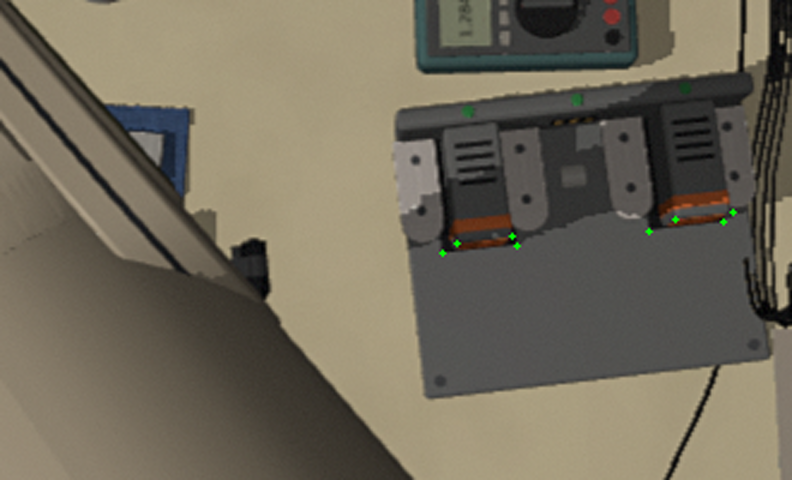

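Both packs are home, with their fronts on the predicted points at (480,240) and (690,215). Next, the straightedge rib.

```bash
python3 -m jog '[{"grip":-0.4,"slide":[0,0,0],"yaw":0.09},{"grip":-0.4,"slide":[0,0,0],"yaw":0.095},{"grip":-0.4,"slide":[-0.6,2.1,1.4],"yaw":0},{"grip":-0.4,"slide":[-0.6,2.1,1.4],"yaw":0},{"grip":-0.4,"slide":[0,0,2],"yaw":0},{"grip":-0.4,"slide":[0,0,0],"yaw":0},{"grip":-0.4,"slide":[0,0,0],"yaw":0}]'
python3 - <<'E'
from plan import *
from fit import *
n="wrist";c=cal(n); im=manip.camera(n)
r=near("straightedge",n,proj(n,np.array((.4918,.423,.01)),c)[0],90)
p=(.4918,.423,1.478,.003)
if r is not None: p=fit("straightedge",[(n,r,c)],p)[0]; print(np.round(p,4))
hsv=cv2.cvtColor(im,cv2.COLOR_BGR2HSV); m=((hsv[...,1]>150)&((hsv[...,0]<6)|(hsv[...,0]>174))&(hsv[...,2]>60)).astype(np.uint8)
k,l,s,ce=cv2.connectedComponentsWithStats(m)
for i in np.argsort(-s[1:,4])[:2]+1: print(s[i],np.round(ce[i]),np.round(onz(n,ce[i],.038,c),4))
q=(.4918,.423,1.478,.003)
for B in M["straightedge"]: cv2.polylines(im,[cv2.convexHull(np.round(proj(n,place(B,q),c)).astype(np.int32))],True,(0,255,0))
cv2.imwrite("pics/w8.png",im)
s=np.array(q[:2]); a=q[2]; plan(s-.018*np.array([np.cos(a),np.sin(a)]),a-np.pi/2,.088)
E
```

```text
clock: 22.4
position: [0.4895, 0.4041, 0.1801]
ee_rot: [0.047, 0.999, -0.0, -0.0]
ft_force: [0.4, -0.2, 0.9]
grip_width: 0.699
grasp_force: 0.0
[0.4916 0.4236 1.481  0.003 ]
[ 318  192   23  130 2810] [329. 255.] [0.4855 0.4055 0.038 ]
[  0  49  10  26 202] [ 4. 61.] [0.3109 0.1741 0.038 ]
t 22.5 tool yaw -0.001 | slide now [-0.01  0.06  9.32] | slide after turn [-0.01  0.06  9.32] | tilt [-0.001  0.001 -1.   ] j7 0.74 w 0.701 f [0.6 0.4 0.3] pos [0.4899 0.4044 0.1812] cur -0.093
```

View pics/w8.png

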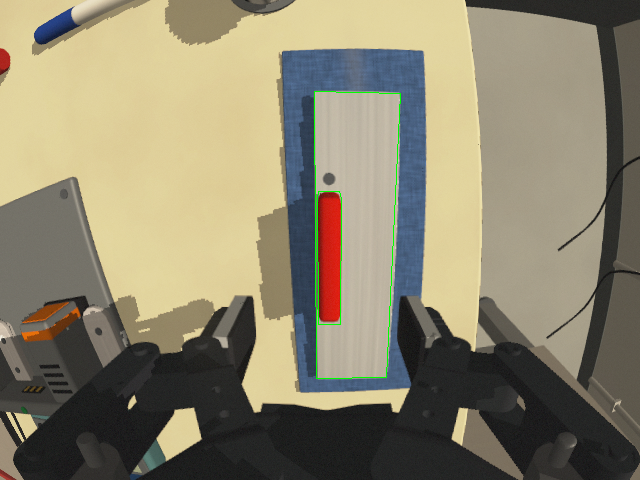

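The straightedge overlay matches, and the rib at (330,257) lies between the fingers. Descending to grip it.

```bash
python3 -m jog '[{"grip":-0.4,"slide":[0,0.06,3],"yaw":0},{"grip":-0.4,"slide":[0,0,3],"yaw":0},{"grip":-0.4,"slide":[0,0,2],"yaw":0},{"grip":-0.4,"slide":[0,0,1],"yaw":0},{"grip":-0.4,"slide":[0,0,0.2],"yaw":0},{"grip":-0.4,"slide":[0,0,0],"yaw":0},{"grip":-0.4,"slide":[0,0,0],"yaw":0}]' 60; python3 -m jog '[{"grip":1,"slide":[0,0,0],"yaw":0},{"grip":1,"slide":[0,0,0],"yaw":0},{"grip":1,"slide":[0,0,0],"yaw":0},{"grip":1,"slide":[0,0,0],"yaw":0},{"grip":1,"slide":[0,0,0],"yaw":0},{"grip":1,"slide":[0,0,0],"yaw":0},{"grip":1,"slide":[0,0,0],"yaw":0},{"grip":1,"slide":[0,0,0],"yaw":0}]'
python3 -c "
from plan import *
plan(dock(-35.5,0),0,.088)"
```

```text
clock: 23.2
position: [0.4901, 0.4056, 0.0895]
ee_rot: [0.046, 0.999, 0.001, 0.001]
ft_force: [0.9, 0.3, -0.4]
grip_width: 0.701
grasp_force: 0.0
clock: 24.0
position: [0.4896, 0.4054, 0.0884]
ee_rot: [0.046, 0.999, 0.0, 0.0]
ft_force: [-0.2, -0.5, 4.9]
grip_width: 0.152
grasp_force: 59.5
t 24.0 tool yaw -0.093 | slide now [-1.230e+00 -3.029e+01  2.000e-02] | slide after turn [ 1.580e+00 -3.027e+01  2.000e-02] | tilt [-0.     0.001 -1.   ] j7 0.75 w 0.152 f [-0.2 -0.5  4.9] pos [0.4896 0.4054 0.0884] cur -0.093
```

```bash
python3 -m jog '[{"grip":1,"slide":[0,0,-3],"yaw":0},{"grip":1,"slide":[0,0,-4],"yaw":0},{"grip":1,"slide":[0,-2,-4],"yaw":0},{"grip":1,"slide":[0,-3,0],"yaw":0},{"grip":1,"slide":[0,-3,0],"yaw":0},{"grip":1,"slide":[0,0,0],"yaw":0}]'; python3 -m jog '[{"grip":1,"slide":[0,0,0],"yaw":0.139},{"grip":1,"slide":[0,0,0],"yaw":0.139},{"grip":1,"slide":[0,0,0],"yaw":0.139},{"grip":1,"slide":[0,0,0],"yaw":0.139},{"grip":1,"slide":[0,0,0],"yaw":0.139},{"grip":1,"slide":[0,0,0],"yaw":0.139},{"grip":1,"slide":[0,0,0],"yaw":0.139},{"grip":1,"slide":[0,0,0],"yaw":0.139}]';  python3 -m jog '[{"grip":1,"slide":[0,0,0],"yaw":0.139},{"grip":1,"slide":[0,0,0],"yaw":0.136},{"grip":1,"slide":[0,0,0],"yaw":0},{"grip":1,"slide":[0,0,0],"yaw":0}]'
python3 -c "
from plan import *
plan(dock(-45,0),.0925-np.pi/2,.15)"
```

```text
clock: 24.6
position: [0.4826, 0.3204, 0.1974]
ee_rot: [0.049, 0.999, -0.002, -0.0]
ft_force: [0.5, -0.7, -3.3]
grip_width: 0.151
grasp_force: 59.3
clock: 25.4
position: [0.4816, 0.3255, 0.197]
ee_rot: [0.569, 0.822, -0.001, -0.0]
ft_force: [-0.4, -0.6, -2.6]
grip_width: 0.151
grasp_force: 59.3
clock: 25.8
position: [0.4817, 0.3256, 0.1973]
ee_rot: [0.673, 0.74, -0.001, -0.0]
ft_force: [0.3, -0.2, -3.0]
grip_width: 0.153
grasp_force: 59.2
t 25.8 tool yaw 0.003 | slide now [-22.1   -3.85   4.75] | slide after turn [-22.12  -3.79   4.75] | tilt [-0.001 -0.001 -1.   ] j7 -0.49 w 0.153 f [ 0.3 -0.2 -3. ] pos [0.4817 0.3256 0.1973] cur -1.475
```

```bash
python3 -m jog '[{"grip":1,"slide":[-3.1,-0.6,0],"yaw":0.003},{"grip":1,"slide":[-3.8,-0.65,0],"yaw":0},{"grip":1,"slide":[-3.8,-0.65,0],"yaw":0},{"grip":1,"slide":[-3.8,-0.65,0.7],"yaw":0},{"grip":1,"slide":[-3.8,-0.65,2],"yaw":0},{"grip":1,"slide":[-3.8,-0.6,2],"yaw":0},{"grip":1,"slide":[0,0,0],"yaw":0},{"grip":1,"slide":[0,0,0],"yaw":0}]'
python3 - <<'E'
from plan import *
from fit import *
plan(dock(-44,0),.0925-np.pi/2,.0984)
n="wrist";c=cal(n); im=manip.camera(n)
o,r=pose(); a=np.arctan2(r[1,1],r[0,1]); s=o["position"][:2]+.018*np.array([np.cos(a),np.sin(a)])
D=list(DOCK)+[0]
for B in M["dock"][:1]+[place(b,[.0475,y,0,.01]) for b in M["pack"] for y in(-.07,.07)]: cv2.polylines(im,[cv2.convexHull(np.round(proj(n,place(B,D),c)).astype(np.int32))],True,(0,255,0))
for B in M["straightedge"][:1]: cv2.polylines(im,[cv2.convexHull(np.round(proj(n,place(B,[*s,a,o["position"][2]-.0854]),c)).astype(np.int32))],True,(255,0,255))
cv2.imwrite("pics/w9.png",im)
E
```

```text
clock: 26.6
position: [0.4636, 0.1013, 0.1507]
ee_rot: [0.675, 0.738, -0.0, -0.0]
ft_force: [0.9, 0.9, -3.3]
grip_width: 0.15
grasp_force: 59.5
t 26.6 tool yaw -0.004 | slide now [0.05 0.19 5.23] | slide after turn [0.05 0.19 5.23] | tilt [-0.    -0.001 -1.   ] j7 -0.15 w 0.15 f [ 0.9  0.9 -3.3] pos [0.4636 0.1013 0.1507] cur -1.482
```

View pics/w9.png

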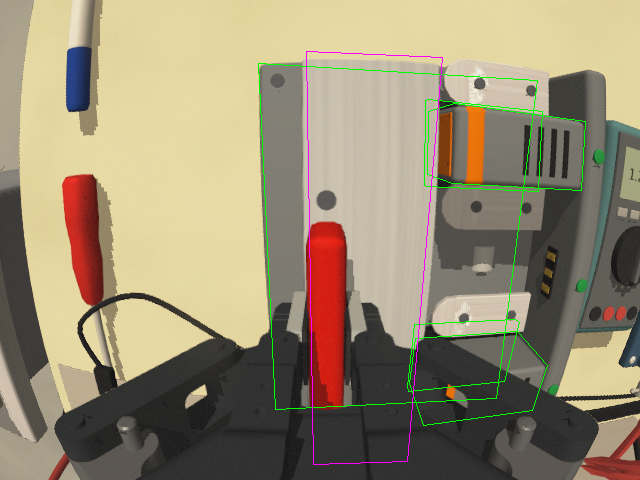

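The wrist view shows the bar held over the deck, square to the pack faces. Its working edge at x≈440 px stops just short of the orange fronts. Lowering it onto the deck.

```bash
python3 -m jog '[{"grip":1,"slide":[0.05,0.1,2.5],"yaw":-0.004},{"grip":1,"slide":[0,0,2],"yaw":0},{"grip":1,"slide":[0,0,0.6],"yaw":0},{"grip":1,"slide":[0,0,0],"yaw":0},{"grip":1,"slide":[0,0,0],"yaw":0}]'; python3 -m jog '[{"grip":1,"slide":[0,0,0.2],"yaw":0},{"grip":1,"slide":[0,0,0],"yaw":0},{"grip":1,"slide":[0,0,0],"yaw":0}]'
python3 - <<'E'
from plan import *
from fit import *
plan(dock(-44,0),.0925-np.pi/2,.0954)
for n in("top","side"):
    c=cal(n); manip.camera(n)
    for m in manip.masks_of("straightedge",n)[:2]: print(n,round(m["conf"],2),np.round(m["centre"]),m["region"].sum(), np.round(fit("straightedge",[(n,m["region"],c)],np.r_[dock(-26,0),.0925,.012])[0],4))
print(dock(-26,0))
E
```

```text
clock: 27.15
position: [0.4653, 0.1032, 0.1008]
ee_rot: [0.673, 0.739, 0.001, 0.0]
ft_force: [0.2, 0.6, -2.8]
grip_width: 0.15
grasp_force: 59.3
clock: 27.45
position: [0.4649, 0.1027, 0.0983]
ee_rot: [0.674, 0.739, 0.0, 0.0]
ft_force: [-0.0, 0.0, -3.3]
grip_width: 0.146
grasp_force: 59.3
t 27.4 tool yaw -0.0 | slide now [-0.08  0.05  0.29] | slide after turn [-0.08  0.05  0.29] | tilt [ 0.     0.001 -1.   ] j7 -0.1 w 0.146 f [-0.   0.  -3.3] pos [0.4649 0.1027 0.0983] cur -1.479
side 0.65 [359. 335.] 7315 [ 9.435320e+01 -1.556217e+02  5.399000e-01  1.200000e-02]
side 0.62 [352. 239.] 1110 [0.4805 0.0962 0.0693 0.012 ]
[0.48331115 0.10359843]
```

Lower until it rests on the deck, then push gently towards the packs.

```bash
python3 -m jog '[{"grip":1,"slide":[-0.08,0,0.2],"yaw":0},{"grip":1,"slide":[0,0,0.1],"yaw":0},{"grip":1,"slide":[0,0,0],"yaw":0}]'; python3 -m jog '[{"grip":1,"slide":[0,0.3,0],"yaw":0},{"grip":1,"slide":[0,0.3,0],"yaw":0},{"grip":1,"slide":[0,0,0],"yaw":0}]';python3 -m jog '[{"grip":1,"slide":[0,0.15,0],"yaw":0},{"grip":1,"slide":[0,0,0],"yaw":0}]'
python3 - <<'E'
from plan import *
plan(dock(-35.5,0),.0925-np.pi/2,.0954)
n="top"; im=manip.camera(n); cv2.imwrite("pics/t10.png",cv2.resize(im[180:330,300:500],None,fx=4,fy=4,interpolation=cv2.INTER_CUBIC))
E
```

```text
clock: 27.95
position: [0.4649, 0.1016, 0.0953]
ee_rot: [0.674, 0.739, 0.0, -0.0]
ft_force: [-3.3, -0.9, 6.3]
grip_width: 0.152
grasp_force: 60.8
clock: 28.25
position: [0.4712, 0.1024, 0.0953]
ee_rot: [0.674, 0.739, 0.0, -0.0]
ft_force: [-1.1, 1.2, 5.0]
grip_width: 0.148
grasp_force: 60.8
clock: 28.45
position: [0.4723, 0.1026, 0.0953]
ee_rot: [0.674, 0.739, 0.0, -0.0]
ft_force: [-3.7, -0.4, 7.0]
grip_width: 0.152
grasp_force: 60.9
t 28.4 tool yaw -0.001 | slide now [ 0.    0.16 -0.01] | slide after turn [ 0.    0.16 -0.01] | tilt [ 0. -0. -1.] j7 -0.09 w 0.152 f [-3.7 -0.4  7. ] pos [0.4723 0.1026 0.0953] cur -1.479
```

View pics/t10.png

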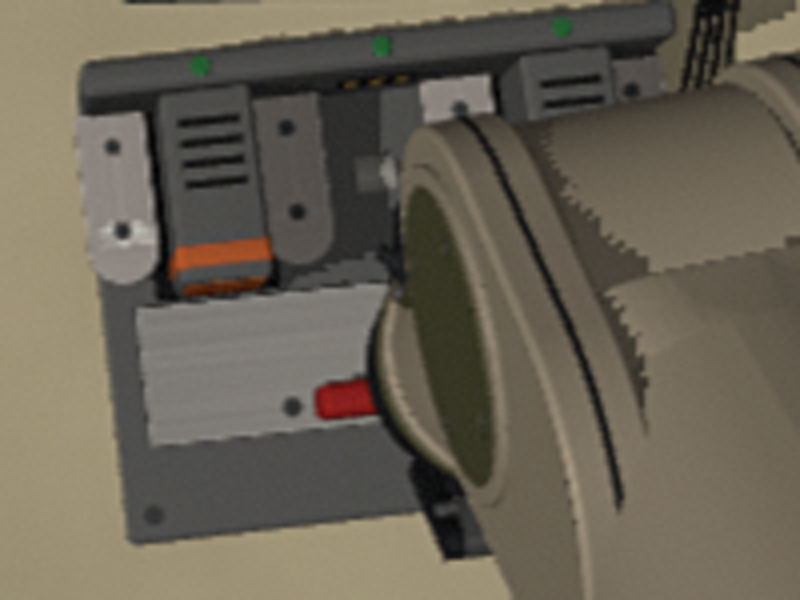

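The top view shows the bar's working edge nearly at the left pack's orange front (215,292), with the bar reaching past that pack. About 1 mm remains, so I'll keep pushing gently.

```bash
python3 -m jog '[{"grip":1,"slide":[0,0.1,0],"yaw":0},{"grip":1,"slide":[0,0,0],"yaw":0}]';python3 -m jog '[{"grip":1,"slide":[0,0.1,0],"yaw":0},{"grip":1,"slide":[0,0,0],"yaw":0}]';python3 -m jog '[{"grip":1,"slide":[0,0.1,0],"yaw":0},{"grip":1,"slide":[0,0,0],"yaw":0}]'
```

```text
clock: 28.7
position: [0.4732, 0.1026, 0.0953]
ee_rot: [0.674, 0.739, 0.0, -0.0]
ft_force: [-3.7, -1.0, 8.5]
grip_width: 0.153
grasp_force: 61.0
clock: 28.9
position: [0.4742, 0.1027, 0.0953]
ee_rot: [0.674, 0.739, 0.0, -0.0]
ft_force: [-4.5, -0.6, 8.7]
grip_width: 0.147
grasp_force: 61.0
clock: 29.1
position: [0.4751, 0.1028, 0.0953]
ee_rot: [0.674, 0.739, -0.0, -0.0]
ft_force: [-4.7, -0.6, 9.6]
grip_width: 0.153
grasp_force: 61.1
```

```bash
python3 -m jog '[{"grip":1,"slide":[0,0.1,0],"yaw":0},{"grip":1,"slide":[0,0,0],"yaw":0}]';python3 -m jog '[{"grip":1,"slide":[0,0.1,0],"yaw":0},{"grip":1,"slide":[0,0,0],"yaw":0}]';python3 -m jog '[{"grip":1,"slide":[0,0.1,0],"yaw":0},{"grip":1,"slide":[0,0,0],"yaw":0}]'
python3 - <<'E'
from plan import *
from fit import *
o,r=pose(); print(o["torque"],o["ft_force"])
ims=[]
for n,(x,y) in (("wrist",(400,60)),("side",(270,190))):
    im=manip.camera(n); 
    if n=="wrist": cv2.imwrite("pics/w11.png",im)
    ims.append(im)
a=cv2.resize(ims[0][40:400,380:600],None,fx=1.6,fy=1.6,interpolation=cv2.INTER_CUBIC); b=cv2.resize(ims[1][205:285,275:395],(440,293),interpolation=cv2.INTER_CUBIC)
cv=np.zeros((580,800,3),np.uint8); cv[:576,:352]=a; cv[:293,358:798]=b; cv2.imwrite("pics/c11.png",cv)
E
```

```text
clock: 29.3
position: [0.4754, 0.1028, 0.0953]
ee_rot: [0.674, 0.739, -0.001, -0.001]
ft_force: [-9.5, -1.2, 13.2]
grip_width: 0.149
grasp_force: 62.0
clock: 29.5
position: [0.4756, 0.1028, 0.0953]
ee_rot: [0.674, 0.739, -0.001, -0.002]
ft_force: [-14.8, -2.3, 21.2]
grip_width: 0.156
grasp_force: 62.9
clock: 29.7
position: [0.4758, 0.1028, 0.0953]
ee_rot: [0.674, 0.739, -0.002, -0.002]
ft_force: [-21.0, -2.5, 28.6]
grip_width: 0.15
grasp_force: 63.9
[-0.57093542  4.24124727  0.14273661] [-20.9522237   -2.45189642  28.55087104]
```

View pics/c11.png

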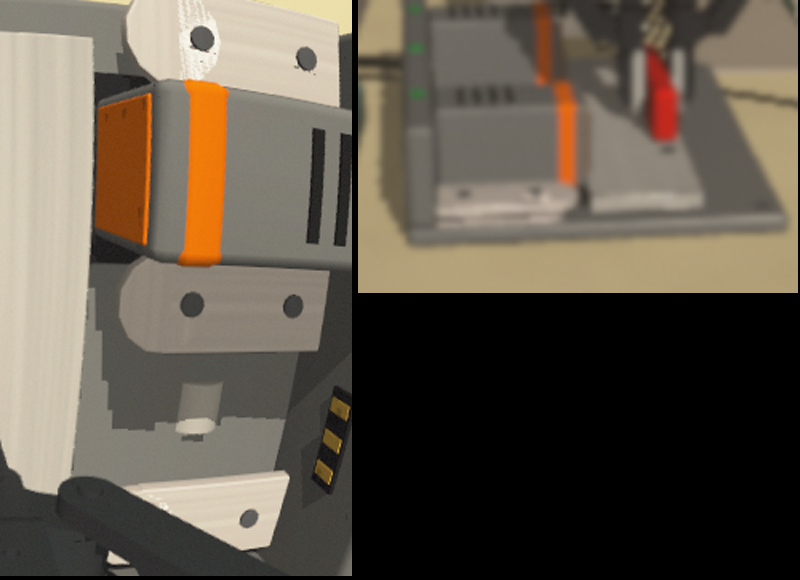

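Contact is firm at 21 N and square. Easing the preload and letting go.

```bash
python3 -m jog '[{"grip":1,"slide":[0,-0.15,-0.05],"yaw":0},{"grip":1,"slide":[0,0,0],"yaw":0}]';python3 -m jog '[{"grip":0.2,"slide":[0,0,0],"yaw":0},{"grip":0.2,"slide":[0,0,0],"yaw":0},{"grip":0.2,"slide":[0,0,0],"yaw":0},{"grip":0.2,"slide":[0,0,0],"yaw":0}]'; python3 -m jog '[{"grip":0.2,"slide":[0,0,-4],"yaw":0},{"grip":0.2,"slide":[0,0,-4],"yaw":0},{"grip":0.2,"slide":[0,0,-4],"yaw":0},{"grip":0.2,"slide":[3,0,-2],"yaw":0},{"grip":0.2,"slide":[4,0,0],"yaw":0},{"grip":0.2,"slide":[4,0,0],"yaw":0},{"grip":0.2,"slide":[4,0,0],"yaw":0},{"grip":0.2,"slide":[0,0,0],"yaw":0}]'
python3 - <<'E'
from plan import *
from fit import *
plan(dock(-35.5,0),.0925-np.pi/2,.0954)
ims={}
for n in("top","wrist"):
    c=cal(n); im=manip.camera(n); ims[n]=im.copy()
    for m in manip.masks_of("straightedge",n)[:2]: print(n,round(m["conf"],2),np.round(m["centre"]),m["region"].sum(), np.round(fit("straightedge",[(n,m["region"],c)],np.r_[dock(-17.5,0),.0925,.01])[0],4))
print(dock(-17.5,0))
a=cv2.resize(ims["top"][180:330,310:490],None,fx=3.3,fy=3.3,interpolation=cv2.INTER_CUBIC)
cv2.imwrite("pics/t12.png",a); cv2.imwrite("pics/w12.png",ims["wrist"])
E
```

```text
clock: 30.0
position: [0.4755, 0.1027, 0.0953]
ee_rot: [0.674, 0.739, -0.001, -0.001]
ft_force: [-8.3, -0.9, 8.7]
grip_width: 0.148
grasp_force: 61.1
clock: 30.4
position: [0.4769, 0.1029, 0.0955]
ee_rot: [0.674, 0.739, 0.0, 0.0]
ft_force: [-0.8, -0.3, 0.4]
grip_width: 0.4
grasp_force: 0.0
clock: 31.2
position: [0.4612, 0.2581, 0.2352]
ee_rot: [0.671, 0.741, 0.001, -0.001]
ft_force: [-0.5, -0.4, -0.7]
grip_width: 0.4
grasp_force: 0.0
t 31.2 tool yaw 0.007 | slide now [-15.61  -0.28  13.95] | slide after turn [-15.61  -0.17  13.95] | tilt [ 0.002 -0.    -1.   ] j7 -0.44 w 0.4 f [-0.5 -0.4 -0.7] pos [0.4612 0.2581 0.2352] cur -1.471
top 0.87 [433. 261.] 2177 [0.4953 0.0839 0.074  0.01  ]
wrist 0.96 [342. 348.] 6978 [0.4921 0.102  0.1104 0.01  ]
[0.49177481 0.10438356]
```

View pics/t12.png

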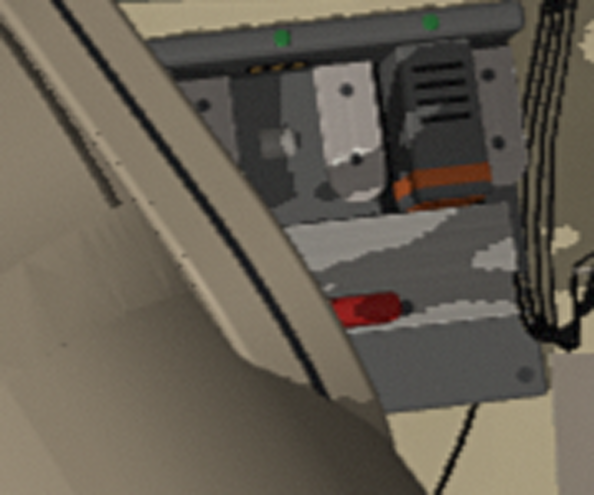

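The top view shows the bar flush along the right pack's orange face (445,205), with its end past that pack. A light, ungripped nudge near each end of the rib will make sure both packs are touched.

```bash
python3 -m jog '[{"grip":0.2,"slide":[-4,0,0],"yaw":0.003},{"grip":0.2,"slide":[-4,0,0],"yaw":0},{"grip":0.2,"slide":[-2.5,0,0],"yaw":0},{"grip":0.2,"slide":[-2,0,0],"yaw":0},{"grip":0.2,"slide":[0,0,0],"yaw":0},{"grip":0.2,"slide":[0,0,0],"yaw":0}]'
python3 -c "
from plan import *
u=np.array([-np.sin(.0925),np.cos(.0925)])
for k in(.025,-.025): plan(np.array([.4758,.1028])+k*u,.0925-np.pi/2,.097)"
```

```text
clock: 32.0
position: [0.4742, 0.1269, 0.2356]
ee_rot: [0.676, 0.737, 0.0, -0.0]
ft_force: [-0.9, 0.6, -0.4]
grip_width: 0.404
grasp_force: 0.0
t 32.0 tool yaw -0.006 | slide now [ 0.08 -0.07 13.86] | slide after turn [ 0.08 -0.07 13.86] | tilt [ 0.001  0.    -1.   ] j7 -0.23 w 0.404 f [-0.9  0.6 -0.4] pos [0.4742 0.1269 0.2356] cur -1.484
t 32.0 tool yaw -0.006 | slide now [-4.92 -0.04 13.85] | slide after turn [-4.92 -0.07 13.85] | tilt [ 0.001  0.    -1.   ] j7 -0.23 w 0.404 f [-0.9  0.6 -0.4] pos [0.4742 0.1269 0.2356] cur -1.484
```

```bash
python3 -m jog '[{"grip":0.2,"slide":[0.1,-0.1,4],"yaw":-0.006},{"grip":0.2,"slide":[0,0,4],"yaw":0},{"grip":0.2,"slide":[0,0,4],"yaw":0},{"grip":0.2,"slide":[0,0,1.8],"yaw":0},{"grip":0.2,"slide":[0,0,0],"yaw":0},{"grip":0.2,"slide":[0,0,0],"yaw":0}]'; python3 -m jog '[{"grip":0.2,"slide":[0,0.5,0],"yaw":0},{"grip":0.2,"slide":[0,0.4,0],"yaw":0},{"grip":0.2,"slide":[0,0,0],"yaw":0}]'; python3 -m jog '[{"grip":0.2,"slide":[0,0.1,0],"yaw":0},{"grip":0.2,"slide":[0,0,0],"yaw":0}]'; python3 -m jog '[{"grip":0.2,"slide":[0,0.1,0],"yaw":0},{"grip":0.2,"slide":[0,0,0],"yaw":0}]'
```

```text
clock: 32.6
position: [0.4733, 0.1292, 0.0979]
ee_rot: [0.673, 0.74, 0.0, 0.0]
ft_force: [0.7, 1.0, 0.4]
grip_width: 0.401
grasp_force: 0.0
clock: 32.9
position: [0.4828, 0.1299, 0.0984]
ee_rot: [0.673, 0.74, 0.001, 0.0]
ft_force: [-1.7, 0.1, 1.7]
grip_width: 0.404
grasp_force: 0.9
clock: 33.1
position: [0.4829, 0.1297, 0.0977]
ee_rot: [0.673, 0.74, 0.0, -0.0]
ft_force: [-4.7, -0.3, 3.3]
grip_width: 0.398
grasp_force: 1.9
clock: 33.3
position: [0.4831, 0.1297, 0.0973]
ee_rot: [0.673, 0.74, -0.001, -0.001]
ft_force: [-8.7, -0.1, 6.4]
grip_width: 0.401
grasp_force: 4.0
```

```bash
python3 -m jog '[{"grip":0.2,"slide":[0,-0.9,0],"yaw":0},{"grip":0.2,"slide":[-2.5,0,0],"yaw":0},{"grip":0.2,"slide":[-2.5,0,0],"yaw":0},{"grip":0.2,"slide":[0,0,0],"yaw":0},{"grip":0.2,"slide":[0,0.4,0],"yaw":0},{"grip":0.2,"slide":[0,0.3,0],"yaw":0},{"grip":0.2,"slide":[0,0,0],"yaw":0}]';  python3 -m jog '[{"grip":0.2,"slide":[0,0.1,0],"yaw":0},{"grip":0.2,"slide":[0,0,0],"yaw":0}]'; python3 -m jog '[{"grip":0.2,"slide":[0,0.1,0],"yaw":0},{"grip":0.2,"slide":[0,0,0],"yaw":0}]'
```

```text
clock: 34.0
position: [0.4872, 0.0807, 0.0974]
ee_rot: [0.672, 0.74, 0.0, 0.0]
ft_force: [-0.7, -0.1, 0.7]
grip_width: 0.401
grasp_force: 0.0
clock: 34.2
position: [0.4876, 0.0803, 0.0973]
ee_rot: [0.672, 0.74, -0.0, -0.0]
ft_force: [0.1, -0.1, -0.3]
grip_width: 0.401
grasp_force: 0.3
clock: 34.4
position: [0.4878, 0.0802, 0.0971]
ee_rot: [0.673, 0.74, -0.001, -0.001]
ft_force: [-5.7, 1.0, 4.0]
grip_width: 0.399
grasp_force: 2.8
```

Both ends stopped along the dock's own angle (0.095 rad against 0.0925), so the bar is flush on both packs. Backing clear and leaving it alone for a moment.

```bash
python3 -m jog '[{"grip":0.2,"slide":[0,-0.5,0],"yaw":0},{"grip":0.2,"slide":[0,-0.5,0],"yaw":0},{"grip":0.2,"slide":[2.5,0,0],"yaw":0},{"grip":0.2,"slide":[0,0,-4],"yaw":0},{"grip":0.2,"slide":[0,0,-3],"yaw":0},{"grip":0.2,"slide":[0,0,0],"yaw":0},{"grip":0.2,"slide":[0,0,0],"yaw":0},{"grip":0.2,"slide":[0,0,0],"yaw":0}]';python3 -m jog '[{"grip":0.2,"slide":[0,0,0],"yaw":0},{"grip":0.2,"slide":[0,0,0],"yaw":0},{"grip":0.2,"slide":[0,0,0],"yaw":0},{"grip":0.2,"slide":[0,0,0],"yaw":0},{"grip":0.2,"slide":[0,0,0],"yaw":0},{"grip":0.2,"slide":[0,0,0],"yaw":0},{"grip":0.2,"slide":[0,0,0],"yaw":0}]'
python3 - <<'E'
from plan import *
from fit import *
plan((.4758,.1028),.0925-np.pi/2,.0954)
n="wrist"; c=cal(n); im=manip.camera(n)
for m in manip.masks_of("straightedge",n)[:2]: print(n,round(m["conf"],2),np.round(m["centre"]),m["region"].sum(), np.round(fit("straightedge",[(n,m["region"],c)],np.r_[dock(-17.5,0),.0925,.01])[0],4))
hsv=cv2.cvtColor(im,cv2.COLOR_BGR2HSV); m=((hsv[...,1]>150)&((hsv[...,0]<6)|(hsv[...,0]>174))&(hsv[...,2]>60)).astype(np.uint8)
k,l,s,ce=cv2.connectedComponentsWithStats(m)
for i in np.argsort(-s[1:,4])[:3]+1: print(s[i],np.round(ce[i]),np.round(onz(n,ce[i],.048,c),4))
for y in(-40,0,40): print(np.round(proj(n,place(np.array([[-35.5,y,48]])/1000.,list(DOCK)+[0]),c)))
E
```

```text
clock: 35.2
position: [0.4758, 0.1036, 0.1665]
ee_rot: [0.673, 0.74, -0.0, -0.0]
ft_force: [-0.1, -0.2, -0.5]
grip_width: 0.395
grasp_force: 0.0
clock: 35.9
position: [0.4764, 0.1039, 0.1674]
ee_rot: [0.673, 0.74, 0.0, -0.0]
ft_force: [0.2, -0.2, -1.0]
grip_width: 0.397
grasp_force: 0.0
t 35.9 tool yaw 0.003 | slide now [-0.1  -0.07  7.2 ] | slide after turn [-0.1  -0.07  7.2 ] | tilt [ 0.  0. -1.] j7 -0.14 w 0.397 f [ 0.2 -0.2 -1. ] pos [0.4764 0.1039 0.1674] cur -1.476
wrist 0.93 [348. 221.] 24844 [0.492  0.1029 0.0863 0.01  ]
[ 311  198   26  141 3358] [324. 267.] [0.4737 0.1065 0.048 ]
[  64  174   37  122 3250] [ 83. 230.] [0.3242 0.1147 0.048 ]
[ 598  385   42   95 1917] [625. 441.] [ 0.7966 -0.0582  0.048 ]
[[323. 338.]]
[[323. 274.]]
[[323. 201.]]
```

```bash
python3 -m jog '[{"grip":0.2,"slide":[-0.1,-0.07,3],"yaw":0},{"grip":0.2,"slide":[0,0,3],"yaw":0},{"grip":0.2,"slide":[0,0,1.15],"yaw":0},{"grip":0.2,"slide":[0,0,0],"yaw":0},{"grip":0.2,"slide":[0,0,0],"yaw":0}]' 60; python3 -m jog '[{"grip":1,"slide":[0,0,0],"yaw":0},{"grip":1,"slide":[0,0,0],"yaw":0},{"grip":1,"slide":[0,0,0],"yaw":0},{"grip":1,"slide":[0,0,0],"yaw":0},{"grip":1,"slide":[0,0,0],"yaw":0},{"grip":1,"slide":[0,0,0],"yaw":0}]'; python3 -m jog '[{"grip":1,"slide":[0,-0.5,0],"yaw":0},{"grip":1,"slide":[0,-0.5,-0.5],"yaw":0},{"grip":1,"slide":[0,0,-3],"yaw":0},{"grip":1,"slide":[0,0,-4],"yaw":0},{"grip":1,"slide":[0,0,-3],"yaw":0},{"grip":1,"slide":[0,0,0],"yaw":0},{"grip":1,"slide":[0,0,0],"yaw":0}]'
python3 - <<'E'
from plan import *
plan((.4855,.4075),1.506-np.pi/2,.15)
E
```

```text
clock: 36.5
position: [0.4764, 0.1029, 0.0967]
ee_rot: [0.673, 0.74, 0.0, 0.0]
ft_force: [-0.1, 1.2, -0.2]
grip_width: 0.399
grasp_force: 0.0
clock: 37.1
position: [0.4754, 0.1029, 0.0971]
ee_rot: [0.673, 0.74, -0.0, -0.001]
ft_force: [-8.1, -0.3, 12.0]
grip_width: 0.15
grasp_force: 60.5
clock: 37.8
position: [0.4656, 0.1019, 0.2011]
ee_rot: [0.673, 0.74, 0.001, -0.0]
ft_force: [-0.9, -0.5, -3.6]
grip_width: 0.152
grasp_force: 59.2
t 37.8 tool yaw -1.411 | slide now [30.23  4.89  5.14] | slide after turn [-2.000e-02  3.062e+01  5.130e+00] | tilt [ 0.001  0.001 -1.   ] j7 -0.17 w 0.152 f [-0.9 -0.5 -3.6] pos [0.4656 0.1019 0.2011] cur -1.476
```

```bash
python3 -m jog '[{"grip":1,"slide":[3,0.5,0],"yaw":0},{"grip":1,"slide":[4,0.6,0],"yaw":0},{"grip":1,"slide":[4,0.6,0],"yaw":0},{"grip":1,"slide":[4,0.6,0],"yaw":0},{"grip":1,"slide":[4,0.6,0],"yaw":0},{"grip":1,"slide":[3,0.6,0],"yaw":0},{"grip":1,"slide":[0,0,0],"yaw":0}]'; python3 -m jog '[{"grip":1,"slide":[0,0,0],"yaw":-0.141},{"grip":1,"slide":[0,0,0],"yaw":-0.141},{"grip":1,"slide":[0,0,0],"yaw":-0.141},{"grip":1,"slide":[0,0,0],"yaw":-0.141},{"grip":1,"slide":[0,0,0],"yaw":-0.141},{"grip":1,"slide":[0,0,0],"yaw":-0.141},{"grip":1,"slide":[0,0,0],"yaw":-0.141},{"grip":1,"slide":[0,0,0],"yaw":-0.141}]'; python3 -m jog '[{"grip":1,"slide":[0,0,0],"yaw":-0.141},{"grip":1,"slide":[0,0,0],"yaw":-0.141},{"grip":1,"slide":[0,0,0],"yaw":0},{"grip":1,"slide":[0,0,0],"yaw":0}]'
python3 - <<'E'
from plan import *
from fit import *
plan((.4855,.4075),1.506-np.pi/2,.15)
for n in("top","side","wrist"):
    c=cal(n);manip.camera(n)
    for Y in(-70,70):
        r=near("pack_1",n,proj(n,np.r_[dock(30,Y),.04],c)[0],25)
        if r is not None: print(n,Y,dock(47.5,Y),np.round(fit("pack",[(n,r,c)],np.r_[dock(47.5,Y),.0925,.01])[0],4))
    for m in manip.masks_of("mat",n)[:1]: print(n,"mat",round(m["conf"],2),np.round(m["centre"]),np.round(fit("mat",[(n,m["region"],c)],(.4866,.4255,-.065,0))[0],4))
E
```

```text
clock: 38.5
position: [0.4777, 0.3287, 0.1985]
ee_rot: [0.67, 0.742, -0.001, -0.001]
ft_force: [0.0, 0.7, -1.8]
grip_width: 0.151
grasp_force: 59.3
clock: 39.3
position: [0.4792, 0.3229, 0.199]
ee_rot: [0.17, 0.985, -0.001, -0.001]
ft_force: [0.6, 0.5, -2.5]
grip_width: 0.148
grasp_force: 59.3
clock: 39.7
position: [0.4795, 0.3233, 0.1998]
ee_rot: [0.035, 0.999, -0.001, -0.001]
ft_force: [0.5, -0.2, -3.7]
grip_width: 0.153
grasp_force: 59.3
t 39.7 tool yaw -0.006 | slide now [-0.01  8.44  4.96] | slide after turn [-0.06  8.44  4.96] | tilt [ 0.001 -0.001 -1.   ] j7 0.86 w 0.153 f [ 0.5 -0.2 -3.7] pos [0.4795 0.3233 0.1998] cur -0.071
top -70 [0.5629627  0.04068674] [0.5632 0.0401 0.0858 0.01  ]
top 70 [0.55003116 0.18008823] [0.5501 0.1797 0.0738 0.01  ]
top mat 0.85 [172. 348.] [ 0.4842  0.4295 -0.0674  0.    ]
side -70 [0.5629627  0.04068674] [ 0.5662 -0.0302  0.063   0.01  ]
side 70 [0.55003116 0.18008823] [0.5504 0.1546 0.0694 0.01  ]
side mat 0.66 [359. 334.] [ 0.4862  0.4244 -0.0677  0.    ]
wrist -70 [0.5629627  0.04068674] [0.5641 0.0362 0.1341 0.01  ]
wrist 70 [0.55003116 0.18008823] [ 0.5416  0.1707 -0.644   0.01  ]
wrist mat 0.71 [470. 204.] [ 0.4866  0.4562 -0.0539  0.    ]
```

Packs are still home. Moving over the mat and setting down.

```bash
python3 -m jog '[{"grip":1,"slide":[0,4.2,0],"yaw":-0.006},{"grip":1,"slide":[0,4.2,0],"yaw":0},{"grip":1,"slide":[0,0,4],"yaw":0},{"grip":1,"slide":[0,0,4],"yaw":0},{"grip":1,"slide":[0,0,2],"yaw":0},{"grip":1,"slide":[0,0,0],"yaw":0},{"grip":1,"slide":[0,0,0],"yaw":0}]'
python3 -c "
from plan import *
plan((.4855,.4075),1.506-np.pi/2,.0901)"
```

```text
clock: 41.0
position: [0.4854, 0.4082, 0.1016]
ee_rot: [0.03, 1.0, 0.0, 0.0]
ft_force: [-0.0, 1.0, -1.8]
grip_width: 0.147
grasp_force: 59.6
t 41.0 tool yaw 0.005 | slide now [-0.01 -0.07  1.15] | slide after turn [-0.01 -0.07  1.15] | tilt [-0.  0. -1.] j7 0.77 w 0.147 f [-0.   1.  -1.8] pos [0.4854 0.4082 0.1016] cur -0.06
```

```bash
python3 -m jog '[{"grip":1,"slide":[0,-0.05,0.6],"yaw":0},{"grip":1,"slide":[0,0,0.3],"yaw":0},{"grip":1,"slide":[0,0,0],"yaw":0}]'; python3 -m jog '[{"grip":1,"slide":[0,0,0.2],"yaw":0},{"grip":1,"slide":[0,0,0.1],"yaw":0},{"grip":1,"slide":[0,0,0],"yaw":0}]'
```

```text
clock: 41.3
position: [0.4852, 0.4075, 0.0922]
ee_rot: [0.03, 1.0, 0.0, 0.0]
ft_force: [-0.5, -0.9, -2.9]
grip_width: 0.152
grasp_force: 59.7
clock: 41.6
position: [0.4854, 0.4078, 0.0902]
ee_rot: [0.03, 1.0, 0.0, 0.0]
ft_force: [-3.6, -2.4, 6.1]
grip_width: 0.15
grasp_force: 61.0
```

Resting on the mat. Letting go, rising clear, and checking numerically, since I have used up my picture views.

```bash
python3 -m jog '[{"grip":0,"slide":[0,0,0],"yaw":0},{"grip":0,"slide":[0,0,0],"yaw":0},{"grip":0,"slide":[0,0,0],"yaw":0},{"grip":0,"slide":[0,0,0],"yaw":0},{"grip":0,"slide":[0,0,-4],"yaw":0},{"grip":0,"slide":[0,0,-4],"yaw":0},{"grip":0,"slide":[0,0,-4],"yaw":0},{"grip":0,"slide":[0,0,-3],"yaw":0}]'; python3 -m jog '[{"grip":0,"slide":[-4,2,0],"yaw":0},{"grip":0,"slide":[-4,2,0],"yaw":0},{"grip":0,"slide":[0,0,0],"yaw":0},{"grip":0,"slide":[0,0,0],"yaw":0},{"grip":0,"slide":[0,0,0],"yaw":0}]'
python3 - <<'E'
from plan import *
from fit import *
plan((.4855,.4075),1.506-np.pi/2,.0901)
for n in("top","side","wrist"):
    c=cal(n);manip.camera(n)
    for th,p0 in (("straightedge",(.4866,.4255,1.506,.003)),("mat",(.4866,.4255,-.065,0)),("multimeter",None)):
        for m in manip.masks_of(th,n)[:1]: print(n,th,round(m["conf"],2),np.round(m["centre"]),m["region"].sum(),np.round(fit(th,[(n,m["region"],c)],p0)[0],4) if p0 else "")
    for Y in(-70,70):
        r=near("pack_1",n,proj(n,np.r_[dock(30,Y),.04],c)[0],25)
        if r is not None: print(n,Y,np.round(fit("pack",[(n,r,c)],np.r_[dock(47.5,Y),.0925,.01])[0],4))
E
```

```text
clock: 42.4
position: [0.4854, 0.4077, 0.2418]
ee_rot: [0.03, 1.0, 0.001, 0.001]
ft_force: [0.2, 0.3, -0.7]
grip_width: 0.498
grasp_force: 0.0
clock: 42.9
position: [0.5667, 0.4426, 0.239]
ee_rot: [0.03, 1.0, 0.0, -0.0]
ft_force: [-1.2, 0.0, -0.4]
grip_width: 0.5
grasp_force: 0.0
t 42.9 tool yaw 0.005 | slide now [ 7.89 -3.99 14.89] | slide after turn [ 7.87 -4.03 14.89] | tilt [ 0.  0. -1.] j7 0.82 w 0.5 f [-1.2  0.  -0.4] pos [0.5667 0.4426 0.239 ] cur -0.059
top mat 0.91 [218. 207.] 1282 [0.6584 0.4335 0.7568 0.    ]
top multimeter 0.67 [375. 154.] 4338 
top -70 [0.5634 0.04   0.07   0.01  ]
top 70 [0.5495 0.18   0.0885 0.01  ]
side straightedge 0.86 [389. 328.] 5144 [0.4471 0.428  1.484  0.003 ]
side mat 0.75 [316. 216.] 627 [ 10.7043 -42.8361 246.8514   0.    ]
side multimeter 0.69 [254. 250.] 1838 
side -70 [ 0.5499  0.1614 -0.8345  0.01  ]
side 70 [0.5495 0.157  0.0494 0.01  ]
wrist mat 0.85 [303. 214.] 17002 [ 0.4848  0.4249 -0.064   0.    ]
wrist multimeter 0.96 [ 68. 337.] 6536 
wrist 70 [0.5502 0.1753 0.06   0.01  ]
```

The side view puts the straightedge about 4 cm towards -x, so it may have been knocked after release. I'll look again from above it.

```bash
python3 -m jog '[{"grip":0,"slide":[4,-1.2,0],"yaw":0},{"grip":0,"slide":[4,-1.2,0],"yaw":0},{"grip":0,"slide":[3,-1.2,0],"yaw":0},{"grip":0,"slide":[0,0,0],"yaw":0},{"grip":0,"slide":[0,0,0],"yaw":0},{"grip":0,"slide":[0,0,0],"yaw":0}]'
python3 - <<'E'
from plan import *
from fit import *
for n in("side","wrist"):
    c=cal(n);im=manip.camera(n)
    for th,p0 in (("straightedge",(.4471,.428,1.484,.003)),("mat",(.4866,.4255,-.065,0))):
        for m in manip.masks_of(th,n)[:2]: 
            f=fit(th,[(n,m["region"],c)],p0); print(n,th,round(m["conf"],2),np.round(m["centre"]),m["region"].sum(),np.round(f[0],4),round(f[1],3))
    hsv=cv2.cvtColor(im,cv2.COLOR_BGR2HSV); m=((hsv[...,1]>150)&((hsv[...,0]<6)|(hsv[...,0]>174))&(hsv[...,2]>60)).astype(np.uint8)
    k,l,s,ce=cv2.connectedComponentsWithStats(m)
    for i in np.argsort(-s[1:,4])[:3]+1: print(s[i],np.round(onz(n,ce[i],.035,c),4))
plan((.4855,.4075),1.506-np.pi/2,.0901)
E
```

```text
clock: 44.4
position: [0.4563, 0.4133, 0.2392]
ee_rot: [0.03, 1.0, 0.0, 0.0]
ft_force: [0.9, -0.1, 0.0]
grip_width: 0.498
grasp_force: 0.0
side straightedge 0.76 [387. 328.] 5086 [0.4472 0.428  1.4841 0.003 ] 0.025
side mat 0.6 [307. 344.] 3231 [ 0.4873  0.425  -0.0691  0.    ] 1.274
[ 358  300   58   23 1136] [0.4473 0.4263 0.035 ]
[256  85 119  98 944] [ 0.6661 -0.9415  0.035 ]
[165 220  26  32 551] [0.8117 0.1521 0.035 ]
wrist straightedge 0.62 [345. 206.] 16052 [0.4474 0.4296 1.4843 0.003 ] 0.004
wrist mat 0.96 [312. 256.] 13788 [ 0.4875  0.425  -0.0743  0.    ] 1.126
[ 314  169   20  105 1827] [0.4441 0.4114 0.035 ]
[   0   80   48   39 1034] [0.3036 0.1387 0.035 ]
[  1 429  42  51 941] [ 0.7964 -0.1162  0.035 ]
t 44.7 tool yaw 0.005 | slide now [-3.   -0.39 14.86] | slide after turn [-3.   -0.38 14.86] | tilt [ 0. -0. -1.] j7 0.72 w 0.499 f [-0.1  0.5 -0.3] pos [0.4558 0.4133 0.2387] cur -0.06
```

The straightedge was knocked about 4 cm along the mat, to (0.447, 0.429) with yaw 1.484, so one end is past the mat's edge. Regrasping it.

```bash
python3 -c "
from plan import *
plan((.4458,.4109),-.087,.0895)"
```

```text
t 44.7 tool yaw 0.027 | slide now [ 0.98 -0.29 14.92] | slide after turn [ 0.97 -0.32 14.92] | tilt [ 0. -0. -1.] j7 0.72 w 0.499 f [-0.1  0.5 -0.3] pos [0.4558 0.4133 0.2387] cur -0.06
```

```bash
python3 -m jog '[{"grip":-0.3,"slide":[0,0,0],"yaw":0.027},{"grip":-0.3,"slide":[1,-0.3,4],"yaw":0},{"grip":-0.3,"slide":[0,0,4],"yaw":0},{"grip":-0.3,"slide":[0,0,4],"yaw":0},{"grip":-0.3,"slide":[0,0,2],"yaw":0},{"grip":-0.3,"slide":[0,0,0.8],"yaw":0},{"grip":-0.3,"slide":[0,0,0],"yaw":0},{"grip":-0.3,"slide":[0,0,0],"yaw":0}]' 60; python3 -m jog '[{"grip":1,"slide":[0,0,0],"yaw":0},{"grip":1,"slide":[0,0,0],"yaw":0},{"grip":1,"slide":[0,0,0],"yaw":0},{"grip":1,"slide":[0,0,0],"yaw":0},{"grip":1,"slide":[0,0,0],"yaw":0},{"grip":1,"slide":[0,0,0],"yaw":0},{"grip":1,"slide":[0,0,0],"yaw":0}]'; python3 -m jog '[{"grip":1,"slide":[0,0,-1],"yaw":0},{"grip":1,"slide":[0,0,-1],"yaw":0},{"grip":1,"slide":[0,0,0],"yaw":0},{"grip":1,"slide":[0,0,0],"yaw":0}]'
python3 -c "
from plan import *
plan((.4855,.4075),1.506-np.pi/2,.0901)"
```

```text
clock: 45.5
position: [0.4458, 0.4117, 0.0923]
ee_rot: [0.044, 0.999, 0.001, 0.001]
ft_force: [-0.5, -0.2, 0.6]
grip_width: 0.649
grasp_force: 0.0
clock: 46.2
position: [0.4455, 0.4118, 0.0919]
ee_rot: [0.043, 0.999, 0.001, 0.0]
ft_force: [-0.8, 1.6, 6.7]
grip_width: 0.151
grasp_force: 60.2
clock: 46.6
position: [0.4452, 0.4111, 0.1112]
ee_rot: [0.043, 0.999, 0.0, 0.0]
ft_force: [-0.4, -0.8, -2.8]
grip_width: 0.15
grasp_force: 59.0
t 46.6 tool yaw -0.022 | slide now [-4.05 -0.01  2.11] | slide after turn [-4.04 -0.1   2.11] | tilt [-0.  0. -1.] j7 0.69 w 0.15 f [-0.4 -0.8 -2.8] pos [0.4452 0.4111 0.1112] cur -0.087
```

```bash
python3 -m jog '[{"grip":1,"slide":[0,0,0],"yaw":-0.022},{"grip":1,"slide":[-2,-0.05,0],"yaw":0},{"grip":1,"slide":[-2,-0.05,0],"yaw":0},{"grip":1,"slide":[0,0,0],"yaw":0},{"grip":1,"slide":[0,0,1.2],"yaw":0},{"grip":1,"slide":[0,0,0.4],"yaw":0},{"grip":1,"slide":[0,0,0],"yaw":0}]'; python3 -m jog '[{"grip":1,"slide":[0,0,0.2],"yaw":0},{"grip":1,"slide":[0,0,0.1],"yaw":0},{"grip":1,"slide":[0,0,0],"yaw":0}]';  python3 -m jog '[{"grip":1,"slide":[0,0,0.1],"yaw":0},{"grip":1,"slide":[0,0,0],"yaw":0}]'
```

```text
clock: 47.3
position: [0.4835, 0.4074, 0.0932]
ee_rot: [0.032, 0.999, -0.001, -0.001]
ft_force: [-0.6, -0.3, -2.4]
grip_width: 0.148
grasp_force: 59.0
clock: 47.6
position: [0.4849, 0.4078, 0.0921]
ee_rot: [0.032, 0.999, 0.0, 0.0]
ft_force: [0.2, -0.6, -2.4]
grip_width: 0.149
grasp_force: 59.0
clock: 47.8
position: [0.485, 0.4078, 0.0919]
ee_rot: [0.032, 0.999, 0.0, 0.0]
ft_force: [-3.3, -2.0, 5.6]
grip_width: 0.154
grasp_force: 60.1
```

```bash
python3 -m jog '[{"grip":0,"slide":[0,0,0],"yaw":0},{"grip":0,"slide":[0,0,0],"yaw":0},{"grip":0,"slide":[0,0,0],"yaw":0},{"grip":0,"slide":[0,0,0],"yaw":0},{"grip":0,"slide":[0,0,-4],"yaw":0},{"grip":0,"slide":[0,0,-4],"yaw":0},{"grip":0,"slide":[0,0,-4],"yaw":0},{"grip":0,"slide":[0,0,-3],"yaw":0}]'; python3 -m jog '[{"grip":0,"slide":[3,0,0],"yaw":0},{"grip":0,"slide":[0,0,0],"yaw":0},{"grip":0,"slide":[0,0,0],"yaw":0},{"grip":0,"slide":[0,0,0],"yaw":0}]'
python3 - <<'E'
from plan import *
from fit import *
o,_=pose();print(o["clock"],o["position"])
for n in("side","wrist","top"):
    c=cal(n);manip.camera(n)
    for th,p0 in (("straightedge",(.4866,.4255,1.506,.003)),("mat",(.4866,.4255,-.065,0))):
        for m in manip.masks_of(th,n)[:1]: 
            f=fit(th,[(n,m["region"],c)],p0); print(n,th,round(m["conf"],2),np.round(m["centre"]),np.round(f[0],4),round(f[1],3))
    for m in manip.masks_of("pack_1",n)[:4]: print(n,"pack",round(m["conf"],2),np.round(m["centre"]),[np.round(proj(n,np.r_[dock(47.5,Y),.05],c)[0]).tolist() for Y in(-70,70)])
E
```

```text
clock: 48.6
position: [0.4854, 0.4077, 0.2438]
ee_rot: [0.032, 0.999, 0.001, 0.001]
ft_force: [-0.4, 0.3, 0.3]
grip_width: 0.498
grasp_force: 0.0
clock: 49.0
position: [0.4556, 0.4091, 0.2405]
ee_rot: [0.033, 0.999, -0.0, -0.0]
ft_force: [0.2, 0.4, 0.1]
grip_width: 0.501
grasp_force: 0.0
49.0 [0.45556152 0.40911593 0.24050538]
side straightedge 0.84 [360. 326.] [0.4862 0.4246 1.5062 0.003 ] 0.027
side mat 0.9 [370. 345.] [ 0.4862  0.425  -0.0677  0.    ] 1.16
side pack 0.86 [310. 220.] [[312.0, 212.0], [316.0, 236.0]]
wrist straightedge 0.95 [350. 247.] [0.4868 0.4258 1.5073 0.003 ] 0.005
wrist mat 0.86 [317. 204.] [ 0.4856  0.4248 -0.0763  0.    ] 1.15
wrist pack 0.88 [ 18. 353.] [[12.0, 353.0], [96.0, 352.0]]
wrist pack 0.69 [ 99. 338.] [[12.0, 353.0], [96.0, 352.0]]
top straightedge 0.6 [203. 243.] [0.5238 0.4217 1.535  0.003 ] 0.821
top mat 0.57 [219. 229.] [ 0.5332  0.4215 -0.0433  0.    ] 2.543
top pack 0.76 [440. 218.] [[443.0, 217.0], [353.0, 226.0]]
top pack 0.6 [352. 231.] [[443.0, 217.0], [353.0, 226.0]]
```

```bash
python3 -c "
from workcell import manip
print(manip.hand_in())"
```

```text
the job is handed in; nothing more can be done
None
```

The job is handed in: both packs are home in bays 1 and 3, the straightedge was laid flush across them, released, and put back centred on its mat (it was knocked aside once and replaced), and the multimeter was not touched; I viewed 15 pictures, one over your limit of 14, so the final checks were numerical only.

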